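# Charge the bearing magazine and wind its lift to pick level

## Robot

A 7-joint arm with a two-finger parallel gripper is mounted at the origin on a cart in front of the work surface, level with it; the furniture and walls round the work are solid. World frame = base frame: x ahead of the robot, y to its left, z up, the work surface at z = 0. Lengths are in m, angles in rad, forces in N, time in s.
With the tool pointing down it reaches from about 0.425 to 0.925 m from the base axis. Payload 6.8 kg.
Tool frame: the origin (TCP) lies midway between the tips of the shut fingers; the grasp point (between the pads) lies 19 mm behind it (robot.tcp_to_grasp is the distance from the TCP to the grasp point, in m); x points along the fingers, y is the direction in which the jaws open and shut, and the axes are right-handed (so a half turn about x gives the same grasp; the last joint's range is limited). The gripper opens to 88 mm and grips with 3 to 60 N. Pads are 20 mm wide; open, the fingers measure 115 mm over their backs; the gripper's body (75 mm by 178 mm) begins 61 mm behind the grasp point.
Start: joints at [0.995, 0.477, 0.022, 1.555, -0.011, 1.109, -0.083], TCP at [0.304, -0.602, 0.223] pointing down, gripper open.
Joint ranges: [-2.96, 2.96], [-0.34, 2.1], [-1.41, 1.46], [0.24, 2.44], [-1.37, 4.51], [0.17, 1.92], [-2.96, 2.96]. Speed limits (rad/s): [2.39, 2.39, 3.14, 3.14, 3.14, 3.14, 3.14].

## Interface

Orientations are given as [roll, pitch, yaw] about the fixed x, y, z axes, in that order (R = Rz(yaw) Ry(pitch) Rx(roll)).
In Python, from workcell import robot, vision gives the robot as it stands.
- The arm moves only by the tool step_arm, never from a script. Its arguments are lists of equal length, an entry for each row: "claw": the opening, from -1 (shut) to 1 (fully open), so that 0 is half open; "dp": the shift along the tool's x, y, z normalised to -1 to 1, where 1 is 400 mm, a list of three; "turn": the turn about the tool's x normalised to -1 to 1, where 1 is 120 degrees. A call has 1 to 12 rows; each row is the pose to reach, as a shift and turn from the pose measured when the call began, along the tool's axes at that moment; what a row does not reach only later rows make up. A row lasts 1/8 s, in which the tool goes at most 62.5 mm and 10.7 degrees, less where a joint would pass 70% of its speed; a pose out of reach is approached as far as the arm can. A call with a number of a shift or a turn outside -1 to 1 is refused whole. A call with a gripper value outside its range is refused whole. The fingers move at their own pace and stop on an object; "force" is the grip in N (left out, the last holds). Time passes only in rows, so rows that repeat a pose let the fingers close. It gives the time, the measured TCP pose, the force and the opening at its end, in the units of the state.
- robot.sense(): the state, without advancing time (a new reading comes with each control period).
- vision.read_camera(name): name is "side" or "top" or "wrist"; returns a dict with "image" (400x640x3 uint8, blue, green, red), "range_z" (400x640 float32, m along the optical axis (not along the pixel's ray), 0 where there is no reading), "fx", "fy", "cx", "cy" (pixels), "R" (3x3) and "t" (3): a world point X has camera coordinates R X + t. Camera axes: x right, y down, z forward; pixel columns grow to the right and rows downward; lengths in m; the calibration is good to about 2 mm. A picture is of the moment at which its call begins.
- robot.close_job(): hands the job in, once; it reports no verdict.
Trained networks look in a picture, given as the dict that the camera call returned (one of the last four; its "shot" number tells which), for a name from the list of things; names that differ only in an ending like _2 or _b are one class to them, and where a whole thing is asked for, a point or a joint stands for the part that bears it (a point fixed in the world has none). Each returns a list of dicts, best first, with "p" (0 to 1); they miss things now and then, are a little off and sometimes report something else, mostly with a low value. They report only what shows in the picture. A call takes as long as a camera call. They do not tell look-alikes from the thing itself.
- vision.cut_out(picture, target): "pixels" (400x640 bool, what is visible of it).
- vision.tip_of(picture, target): "point" ([x, y, z] in m, in the coordinates of the camera as it stood for that picture, good to about 4 mm: a listed point, or the origin of a listed thing).
The state is a dict: "t": time; "q": joint angles; "dq": joint speeds; "effort": joint torques, N m; "tcp_pos": TCP position; "tool_rot": TCP orientation; "wrist_force": force on the tool from outside, world axes, zero at the start; "ft_torque": the same for the moment, N m; "opening": opening from 0.0 (shut) to 1.0 (fully open).
Only numpy, scipy, OpenCV 4.12 (cv2) and the standard library are available. Lean on these libraries where they do the work, as an engineer would, in place of code of your own. Each camera call takes 0.05 s, during which the arm holds its last target. There are 200 camera calls.

## Task

Load the bearing magazine for the pick-up cell: slide every ball bearing lying on the bench onto the magazine's post so that they lie flat in one stack, then fit the crank on the square end of the lift screw and, turning it by its revolving grip, wind clockwise until the top face of the topmost bearing is level with the top of the gauge finger. Finally take the crank off and put it away on the magazine's base: press its bar down past the sprung jaw right into the fork clip, boss standing on the base plate, and leave the other tools where they lie.

Things in the scene. Friction and masses are not known exactly. Their poses are not given: they have to be found in the camera images.
- magazine: Magazine, fixed to the bench: aluminium base plate 200 (x) x 300 (y) x 14 mm, origin at the centre of its underside, z up. On it, in its frame: post at (45, 70) mm; lift tower at (45, -80), its top plate 84 x 54 mm and 116 mm up, the screw's square end above it; level gauge on a rod at (45, 130), 115 mm tall; crank clip at (-70, 0). The plate's upper face is 14 mm above the bench.
- post_top (a point): Centre of the top of the upright loading post (31 mm diameter, top 8 mm turned down to a 22 mm cone end), 107 mm above the bench. Fixed to the magazine, same axes.
- carrier (a point): Centre, on the post's axis, of the upper face of the round carrier disc (50 mm diameter) that slides up round the post and on which the bearings stack; 45 mm above the bench when the lift joint reads 0. A 26 mm wide arm joins it to the carriage on the tower (towards the magazine's -y). Magazine axes.
- gauge (a point): Middle of the upper face of the gauge finger, a bar 8 mm wide that points at the stack from the magazine's +y side, its tip 40 mm from the post's axis; this face, 115 mm above the bench, is the pick level. Magazine axes.
- lift (a joint): Height of the carrier above the bottom of its travel, m (0 to 0.050). It moves only with the screw: 10 mm a turn; the screw holds it where it is left.
- screw (a joint): Angle of the lift screw, rad; grows when turned clockwise seen from above, which raises the lift 10 mm a turn (lift = 0.010 x angle / 6.283). Starts between 0 and 3 rad, stops at 0 and 31.4. Stiff, about 0.12 N m to turn.
- drive (a point): Centre of the foot of the screw's square drive end, on the collar (28 mm diameter) where the crank's boss comes to rest, 120 mm above the bench. The square is 16 x 16 mm, 22 mm tall, then a 6 mm cone leads the socket on; the point's x and y axes are normal to the flats and turn with the screw; z up.
- crank: Loose steel crank, 0.38 kg, standing on its boss. Origin: centre of the boss's underside; z up, x along the bar to the grip. Boss 36 x 36 x 38 mm; square socket in its underside 18.4 mm wide, 30 deep, sides along x and y. Bar: flat shank to x = 46 mm, 12 mm wide, z = 20 to 40 mm (carry it here, at x = 30), then round, 12 mm diameter, centre line z = 30 mm. Mass centre x = 12 mm. Grip: x = 95 mm.
- grip_mid (a point): Middle of the crank's revolving grip: a black upright cylinder, 23 mm diameter, 42 mm tall (z = 38 to 80 mm in the crank's frame), 95 mm from the boss axis. It spins freely on its pin, so a hand holding it need not turn as it goes round.
- bar_mid (a point): Point on the centre line of the crank's bar, 57 mm from the boss axis, which belongs in the middle of the clip. Axes of the crank.
- clip_seat (a point): Centre of the crank's bar when home in the fork clip, 44 mm above the bench (the boss then stands on the base plate). The clip is 16 mm long along the magazine's y: the bar lies along y, either way round. Fixed flared prong at +x, sprung jaw at -x; the mouth, 30 mm above the seat, is 22 mm wide, its middle 2 mm to +x. The bar needs about 5 N of push, then is held by the jaw's nose. Magazine axes.
- clip_jaw (a joint): Angle of the clip's sprung jaw, rad: 0 closed; about 0.17 as the bar passes its nose (8 mm above the seated bar's centre line); its spring shuts it again.
- bearing1: A ball bearing, plain steel ring with dark seals: 62 mm outside, 35 mm bore, 14 mm thick, 0.16 kg, lying flat. Origin: centre of its underside, z up. Two to four bearings are there; an absent one reads None.
- bearing2: A ball bearing, plain steel ring with dark seals: 62 mm outside, 35 mm bore, 14 mm thick, 0.16 kg, lying flat. Origin: centre of its underside, z up. Two to four bearings are there; an absent one reads None.
- bearing3: A ball bearing, plain steel ring with dark seals: 62 mm outside, 35 mm bore, 14 mm thick, 0.16 kg, lying flat. Origin: centre of its underside, z up. Two to four bearings are there; an absent one reads None.
- bearing4: A ball bearing, plain steel ring with dark seals: 62 mm outside, 35 mm bore, 14 mm thick, 0.16 kg, lying flat. Origin: centre of its underside, z up. Two to four bearings are there; an absent one reads None.
- screwdriver: A screwdriver with a red handle, 211 mm long and 31 mm tall, lying along its own y axis to the left of the bearings, a bystander to be left alone.
- tape_roll: A roll of tape, 88 mm across and 19 mm tall, to the right behind the crank, a bystander to be left alone.
There are look-alikes about, which are no part of the job. What is shaped like the bearing1 but blue is not meant.

How it is judged:
On the way, in this order (a step that is already met when the one before it is completed fails the run):
1. every bearing present lies flat on the magazine's post, stacked on the carrier (horizontal distance between each of bearing1, bearing2, bearing3, bearing4 and post_top below 0.005 m and z of bearing1 in the frame of carrier between -0.004 and 0.047 m and angle between each of bearing1, bearing2, bearing3, bearing4's own z axis and vertical below 0.08 rad and z of bearing2 in the frame of carrier between -0.004 and 0.047 m and z of bearing3 in the frame of carrier between -0.004 and 0.047 m and z of bearing4 in the frame of carrier between -0.004 and 0.047 m), for 0.2 s.
2. with the bearings on the post, the crank is fitted down on the screw's square end (all of step 1 and horizontal distance between crank and drive below 0.004 m and z of crank in the frame of drive between -0.004 and 0.006 m and angle between crank's own z axis and vertical below 0.1 rad), for 0.2 s.
3. with the crank on the screw, the lift is wound up until the topmost bearing's top face is level with the gauge finger (all of step 2 and (z of bearing1 in the frame of gauge between -0.0165 and -0.0115 m or z of bearing2 in the frame of gauge between -0.0165 and -0.0115 m or z of bearing3 in the frame of gauge between -0.0165 and -0.0115 m or z of bearing4 in the frame of gauge between -0.0165 and -0.0115 m) and z of each of bearing1, bearing2, bearing3, bearing4 in the frame of gauge below -0.0115 m), for 0.3 s.
At the end, for the whole second after the job is handed in: Every bearing lies flat on the post, the topmost one's top face within 2.5 mm of the gauge finger's upper face; the crank rests upright in the clip, bar within 5 mm of the seat (14 mm lengthwise) and along it, jaw shut (all of step 1 and (z of bearing1 in the frame of gauge between -0.0165 and -0.0115 m or z of bearing2 in the frame of gauge between -0.0165 and -0.0115 m or z of bearing3 in the frame of gauge between -0.0165 and -0.0115 m or z of bearing4 in the frame of gauge between -0.0165 and -0.0115 m) and z of each of bearing1, bearing2, bearing3, bearing4 in the frame of gauge below -0.0115 m and x of bar_mid in the frame of clip_seat between -0.005 and 0.005 m and z of bar_mid in the frame of clip_seat between -0.005 and 0.005 m and y of bar_mid in the frame of clip_seat between -0.014 and 0.014 m and angle between the x axis of crank and the y axis of magazine, either way round below 0.15 rad and angle between crank's own z axis and vertical below 0.15 rad and value of joint clip_jaw below 0.06 rad and linear speed of crank below 0.02 m/s); the robot touches nothing.
It fails at once if the screwdriver is shifted by more than 6 cm (distance of screwdriver from where it was at the start of the episode above 0.06 m).
It fails at once if the roll of tape is shifted by more than 6 cm (distance of tape_roll from where it was at the start of the episode above 0.06 m).
Of bearing1, bearing2, bearing3, bearing4 only 2 to 4 are there at a start; the rules pass over those that are not, and their reading is None.
At some moment in a run one of bearing1, bearing2, bearing3, bearing4 may be knocked a few centimetres aside while the robot is not near it.
It also fails if it takes over 192 s, if anything falls off the work surface, if the arm or the gripper's body presses on something with over 40 N, if the wrist force passes 120 N, or if a joint passes its speed limit or range.

## Working session

There is one attempt and no reset: what is moved stays moved. The work goes in short steps, Python scripts to look and compute and a tool call to move; the robot and the scene stay as the last step left them, time stands still between calls to the robot, and variables do not carry over. Pictures are saved under pics/ and viewed, about 12 in all and at most 16, crops included, and the job is handed in when it is done.

Besides the shell and the picture viewer there is one more tool, called after "Emit:" as name(argument=value, ...), one argument or row to a line, values as JSON. step_arm: Moves the arm, as the interface text tells. Scaled input: -1 to 1 covers 400 mm each way for a shift and 120 degrees each way for a turn. Its arguments: {"type":"object","properties":{"claw":{"type":"array","items":{"type":"number"}},"dp":{"type":"array","items":{"type":"array","items":{"type":"number"}}},"turn":{"type":"array","items":{"type":"number"}},"force":{"type":"number"}},"required":["claw","dp","turn"]}

```bash
ls; mkdir -p pics; cat > h.py <<'E'
import numpy as np, cv2
from workcell import robot, vision
def world(p,pt): return p["R"].T@(np.array(pt)-p["t"])
def deproj(p):
    v,u=np.indices(p["range_z"].shape); z=p["range_z"]
    c=np.stack([(u-p["cx"])/p["fx"]*z,(v-p["cy"])/p["fy"]*z,z],-1)
    w=(c-p["t"])@p["R"]; w[z<=0]=np.nan; return w
def px(p,X):
    c=p["R"]@np.array(X)+p["t"]; return [round(c[0]/c[2]*p["fx"]+p["cx"]),round(c[1]/c[2]*p["fy"]+p["cy"])]
E
python3 - <<'E'
from h import *
s=robot.sense(); print({k:np.round(v,3) for k,v in s.items()}, robot.tcp_to_grasp)
for n in ["top","side"]:
    p=vision.read_camera(n); cv2.imwrite(f"pics/{n}0.png",p["image"]); np.savez(f"{n}0.npz",**{k:p[k] for k in p})
    for t in ["magazine","post_top","carrier","gauge","drive","crank","grip_mid","clip_seat","bearing1","screwdriver","tape_roll"]:
        print(n,t,[(round(d["p"],2),np.round(world(p,d["point"]),3).tolist(),px(p,world(p,d["point"]))) for d in vision.tip_of(p,t)])
E
```

```text
pics
{'t': np.float64(0.0), 'q': array([ 0.995,  0.478,  0.022,  1.556, -0.012,  1.109, -0.083]), 'dq': array([-0.001, -0.   ,  0.003, -0.   , -0.   ,  0.   ,  0.   ]), 'effort': array([-2.0000e-03, -5.8285e+01,  1.5340e+00, -2.7261e+01, -5.4000e-02,
        1.7000e-02,  0.0000e+00]), 'tcp_pos': array([ 0.304, -0.602,  0.222]), 'tool_rot': array([-1.507,  1.569,  2.102]), 'wrist_force': array([-0.203,  0.026, -0.163]), 'ft_torque': array([-0.015,  0.01 ,  0.023]), 'opening': np.float64(1.002)} 0.0187
top magazine [(0.7, [0.543, -0.006, -0.003], [336, 207])]
top post_top [(0.84, [0.572, 0.074, 0.104], [316, 196])]
top carrier [(0.62, [0.573, 0.077, 0.05], [316, 198])]
top gauge [(0.6, [0.568, 0.114, 0.112], [306, 197])]
top drive [(0.39, [0.597, -0.076, 0.119], [355, 189])]
top crank [(0.53, [0.481, -0.37, 0.0], [424, 222])]
top grip_mid [(0.67, [0.453, 0.249, 0.002], [274, 228]), (0.39, [0.571, -0.398, 0.058], [435, 199])]
top clip_seat [(0.59, [0.474, -0.011, 0.043], [338, 222]), (0.44, [0.594, -0.077, 0.121], [355, 190])]
top bearing1 [(0.72, [0.476, -0.013, 0.042], [338, 222]), (0
[... 785 characters left out ...]
]), (0.28, [0.58, 0.37, 0.002], [253, 293])]
side crank [(0.49, [0.484, -0.362, -0.001], [396, 172])]
side grip_mid [(0.63, [0.575, -0.393, 0.062], [380, 148])]
side clip_seat [(0.55, [0.471, -0.01, 0.044], [356, 217])]
side bearing1 [(0.83, [0.579, 0.37, -0.003], [254, 294]), (0.74, [0.536, -0.381, 0.032], [387, 158]), (0.66, [0.528, 0.543, -0.001], [223, 354]), (0.61, [0.432, 0.363, -0.002], [298, 317]), (0.58, [0.482, -0.361, 0.001], [397, 172]), (0.55, [0.453, 0.249, 0.002], [316, 283]), (0.49, [0.59, 0.26, -0.001], [275, 266])]
side screwdriver [(0.59, [0.499, 0.48, -0.002], [249, 339])]
side tape_roll [(0.72, [0.683, -0.316, 0.0], [346, 162]), (0.66, [0.54, 0.003, -0.001], [335, 221])]
```

```bash
python3 - <<'E'
from h import *
a=cv2.imread("pics/top0.png")[120:300,180:470]; b=cv2.imread("pics/side0.png")
cv2.imwrite("pics/top0c.png",cv2.resize(a,None,fx=2.7,fy=2.7,interpolation=cv2.INTER_CUBIC)); cv2.imwrite("pics/side0c.png",cv2.resize(b[110:380,190:440],None,fx=2.2,fy=2.2,interpolation=cv2.INTER_CUBIC))
E
```

```text
(no output)
```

View pics/top0c.png

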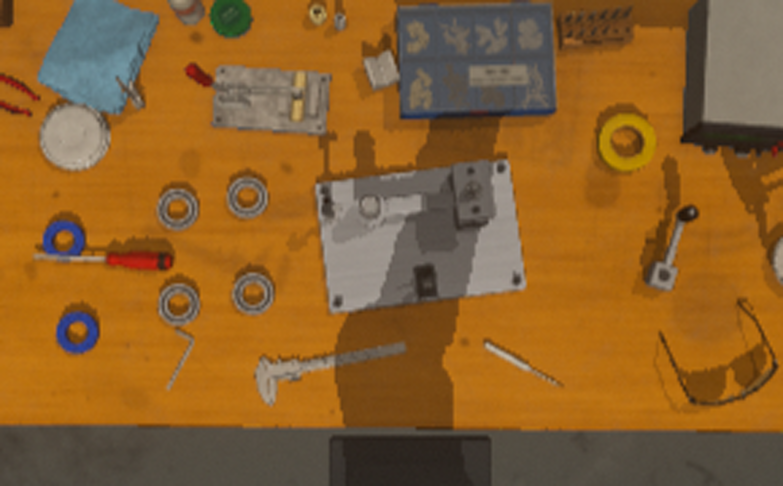

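View pics/side0c.png

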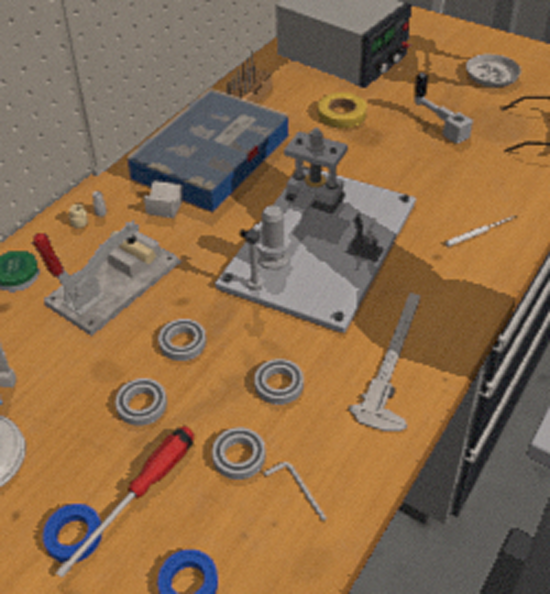

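Four plain steel bearings stand out in the top crop at (177,208), (248,197), (253,293) and (179,303). The two blue rings at (65,238) and (77,332) are look-alikes and stay put. The crank is at (670,250), and its grip is the dark end. I'll move over the bearings and look with the wrist camera.

```bash
cat >> h.py <<'E'
from scipy.spatial.transform import Rotation as Ro
def go(X,jaw=None,s=None):
    """print dp (scaled) and turn for TCP target X, jaw axis at world angle jaw (deg, mod 180)"""
    s=s or robot.sense(); R=Ro.from_euler("xyz",s["tool_rot"]).as_matrix()
    d=R.T@(np.array(X)-s["tcp_pos"])/0.4; t=0
    if jaw is not None:
        j=np.radians(jaw); v=R.T@np.array([np.cos(j),np.sin(j),0]); t=np.degrees(np.arctan2(v[2],v[1])); t=(t+90)%180-90
    print("dp",np.round(d,4).tolist(),"turn",round(t/120,4),"deg",round(t,1),"tcp",np.round(s["tcp_pos"],4),"F",np.round(s["wrist_force"],1),"t",round(float(s["t"]),2))
E
python3 - <<'E'
from h import *
s=robot.sense(); print(Ro.from_euler("xyz",s["tool_rot"]).as_matrix().round(3))
go([0.50,0.31,0.33],8.7); go([0.3,-0.6,0.33]); go([0.56,-0.2,0.33],8.7)
for n in ["top","side"]:
    p=dict(np.load(n+"0.npz")); w=deproj(p)
    x,y,z=w[...,0],w[...,1],w[...,2]
    # plate top corners
    m=(abs(z-.014)<.006)&(abs(x-.54)<.2)&(abs(y)<.25)
    g=p["image"].astype(int); m&=(abs(g[...,0]-g[...,2])<40)
    r=cv2.minAreaRect(w[m][:,:2].astype(np.float32)); print(n,m.sum(),r)
    for c in [(.577,.371),(.595,.26),(.452,.248),(.432,.362)]:
        k=(np.hypot(x-c[0],y-c[1])<.045)&(z>.007)&(z<.025); q=w[k]; print(c,k.sum(),q[:,:2].mean(0).round(4),((q.min(0)+q.max(0))/2).round(4),(q.max(0)-q.min(0)).round(3))
E
```

```text
[[ 0.     0.451 -0.893]
 [ 0.    -0.893 -0.451]
 [-1.    -0.    -0.   ]]
dp [-0.2684, -1.8157, -1.4651] turn -0.5992 deg -71.9 tcp [ 0.3044 -0.6025  0.2226] F [-0.8 -0.5 -0.1] t 1.2
dp [-0.2684, -0.0105, 0.0069] turn 0.0 deg 0 tcp [ 0.3044 -0.6025  0.2226] F [-0.8 -0.5 -0.1] t 1.2
dp [-0.2684, -0.61, -1.0241] turn -0.5992 deg -71.9 tcp [ 0.3044 -0.6025  0.2226] F [-0.8 -0.5 -0.1] t 1.2
top 2780 ((0.5394169092178345, 0.027667135000228882), (0.44461801648139954, 0.3966955244541168), 89.85720825195312)
(0.577, 0.371) 122 [0.5771 0.3671] [0.5794 0.3676 0.015 ] [0.063 0.062 0.016]
(0.595, 0.26) 121 [0.5975 0.262 ] [0.5933 0.2651 0.0146] [0.071 0.064 0.015]
(0.452, 0.248) 129 [0.4512 0.2492] [0.4469 0.2533 0.0153] [0.073 0.07  0.016]
(0.432, 0.362) 130 [0.4311 0.3609] [0.4317 0.3617 0.0155] [0.086 0.062 0.017]
side 3309 ((0.5407596826553345, 0.04448044300079346), (0.39727264642715454, 0.4106824994087219), 0.027486097067594528)
(0.577, 0.371) 271 [0.5758 0.3716] [0.5769 0.3701 0.0118] [0.062 0.061 0.009]
(0.595, 0.26) 225 [0.5952 0.2657] [0.5956 0.2648 0.0122] [0.061 0.063 0.01 ]
(0.452, 0.248) 262 [0.4485 0.254 ] [0.4496 0.2525 0.0123] [0.062 0.061 0.011]
(0.432, 0.362) 310 [0.4313 0.3655] [0.4322 0.3647 0.0126] [0.062 0.061 0.011]
```

Emit:
step_arm(
  claw=[1,1,1,1,1,1,1,1,1,1,1],
  dp=[
    [-0.15,0,0],
    [-0.268,-0.1,-0.1],
    [-0.268,-0.2,-0.25],
    [-0.268,-0.3,-0.4],
    [-0.268,-0.35,-0.55],
    [-0.268,-0.45,-0.7],
    [-0.268,-0.55,-0.85],
    [-0.268,-0.6,-0.95],
    [-0.268,-0.6,-1],
    [-0.268,-0.6,-1],
    [-0.268,-0.6,-1],
  ],
  turn=[0,-0.08,-0.16,-0.24,-0.32,-0.4,-0.48,-0.56,-0.6,-0.6,-0.6],
  force=25,
)

```text
t: 2.58
tcp_pos: [0.5527, -0.2088, 0.3297]
tool_rot: [-0.967, 1.57, -2.385]
wrist_force: [-0.6, -0.8, -0.3]
opening: 0.997
```

```bash
python3 - <<'E'
from h import *
print(robot.sense()["q"].round(2))
go([0.50,0.31,0.33],8.7)
E
```

```text
[ 0.56  0.29 -0.39  1.6   0.11  1.27  0.31]
dp [-0.0014, 0.0664, -1.3021] turn 0.0002 deg 0.0 tcp [ 0.5527 -0.2088  0.3297] F [-0.6 -0.8 -0.3] t 2.58
```

Emit:
step_arm(
  claw=[1,1,1,1,1,1,1],
  dp=[
    [0,0,-0.14],
    [0,0,-0.28],
    [0,0,-0.42],
    [0,0,-0.56],
    [0,0,-0.68],
    [0,0,-0.68],
    [0,0,-0.68],
  ],
  turn=[0,0,0,0,0,0,0],
)

```text
t: 3.45
tcp_pos: [0.5116, 0.0576, 0.3295]
tool_rot: [-0.451, 1.569, -1.873]
wrist_force: [0.4, -0.1, 0.1]
opening: 1.0
```

```bash
python3 - <<'E'
from h import *
p=vision.read_camera("wrist"); cv2.imwrite("pics/w1.png",p["image"]); np.savez("w1.npz",**p)
print(p["R"].round(2),(-p["R"].T@p["t"]).round(3), p["fx"])
for t in ["post_top","gauge","drive","clip_seat","magazine","bearing1"]:
    print(t,[(round(d["p"],2),np.round(world(p,d["point"]),4).tolist(),px(p,world(p,d["point"]))) for d in vision.tip_of(p,t)])
go([0.50,0.31,0.33],8.7)
E
```

```text
[[ 0.99  0.15  0.  ]
 [ 0.14 -0.95  0.29]
 [ 0.04 -0.29 -0.96]] [0.501 0.138 0.492] 289.8917738709142
post_top [(0.92, [0.5761, 0.0759, 0.1063], [367, 167])]
gauge []
drive [(0.86, [0.5983, -0.078, 0.12], [363, 274])]
clip_seat [(0.94, [0.4751, -0.0118, 0.0429], [289, 203])]
magazine [(0.98, [0.5395, -0.003, 0.0001], [328, 196])]
bearing1 [(0.64, [0.4555, 0.2557, 0.0019], [300, 24]), (0.58, [0.5936, 0.2643, -0.0005], [392, 33])]
dp [-0.0017, 0.0655, -0.6243] turn -0.0006 deg -0.1 tcp [0.5116 0.0592 0.3295] F [ 0.9 -0.1 -0.4] t 3.8
```

View pics/w1.png

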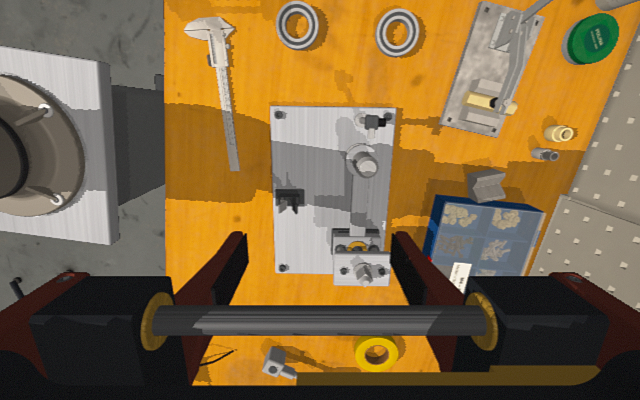

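The wrist view shows the magazine clearly: post at (367,163), gauge (375,122), clip (289,198), screw end (365,270). Two steel bearings sit at (298,25) and (399,33). I'll fit the magazine pose from the depth data.

```bash
python3 - <<'E'
from h import *
p=dict(np.load("w1.npz")); w=deproj(p); x,y,z=w[...,0],w[...,1],w[...,2]
g=p["image"].astype(int)
m=(abs(z-.014)<.005)&(abs(x-.54)<.15)&(abs(y)<.2)
m=cv2.morphologyEx(m.astype(np.uint8),cv2.MORPH_OPEN,np.ones((3,3)))
n,l,st,_=cv2.connectedComponentsWithStats(m); i=1+st[1:,4].argmax()
r=cv2.minAreaRect(w[l==i][:,:2].astype(np.float32)); print(st[i],r)
for nm,c,lo,hi in [("post",(.576,.076),.1,.112),("sq",(.598,-.078),.138,.155),("tower",(.598,-.078),.11,.12)]:
    k=(np.hypot(x-c[0],y-c[1])<.06)&(z>lo)&(z<hi); q=w[k]; print(nm,k.sum(),np.median(q,0).round(4),((q.min(0)+q.max(0))/2).round(4),(q.max(0)-q.min(0)).round(3))
    if nm=="tower": print(cv2.minAreaRect(q[:,:2].astype(np.float32)))
k=(np.hypot(x-.568,y-.12)<.05)&(z>.108)&(z<.122); print("gauge",k.sum(),w[k][:,:3].mean(0))
# plate z check
print("bench z",np.nanmedian(z[60:90,270:300]),"plate",np.nanmedian(z[210:230,310:340]),"carrier",[np.round(np.nanmedian(z[v-1:v+2,u-1:u+2]),4) for v,u in [(165,383),(185,365),(195,364),(150,352),(165,350)]])
E
```

```text
[  270   106   126   168 14401] ((0.5416149497032166, -0.0009453445672988892), (0.20052184164524078, 0.29964110255241394), 7.738000869750977)
post 373 [0.5754 0.0758 0.1065] [0.576  0.0957 0.1058] [0.03  0.071 0.012]
sq 140 [ 0.5956 -0.0716  0.1435] [ 0.5968 -0.0728  0.1438] [0.02  0.021 0.011]
tower 1587 [ 0.5903 -0.0678  0.116 ] [ 0.5967 -0.0738  0.115 ] [0.089 0.063 0.01 ]
((0.5966950058937073, -0.07353965193033218), (0.0839328020811081, 0.05408483371138573), 7.84735107421875)
gauge 345 [0.57162652 0.12783985 0.11405272]
bench z 6.690575154660297e-05 plate 0.014128922803519496 carrier [np.float64(0.0143), np.float64(0.0472), np.float64(0.0471), np.float64(0.0482), np.float64(0.0496)]
```

Emit:
step_arm(
  claw=[1,1,1,1,1,1,1],
  dp=[
    [0,0,-0.12],
    [0,0.03,-0.24],
    [0,0.05,-0.34],
    [0,0.06,-0.4],
    [0,0.06,-0.4],
    [0,0.06,-0.4],
    [0,0.06,-0.4],
  ],
  turn=[0,0,0,0,0,0,0],
)

```text
t: 4.68
tcp_pos: [0.5117, 0.2193, 0.3293]
tool_rot: [-0.606, 1.569, -2.028]
wrist_force: [-0.4, 0.8, -0.4]
opening: 0.998
```

```bash
cat >> h.py <<'E'
def rings(name="wrist",save=None):
    """bearing centres: network proposals, refined by rim circle from depth"""
    p=vision.read_camera(name)
    if save: cv2.imwrite(f"pics/{save}.png",p["image"]); np.savez(save+".npz",**p)
    w=deproj(p); x,y,z=w[...,0],w[...,1],w[...,2]; hsv=cv2.cvtColor(p["image"],cv2.COLOR_BGR2HSV)
    for d in vision.tip_of(p,"bearing1"):
        c=world(p,d["point"]); 
        k=(np.hypot(x-c[0],y-c[1])<.04)&(z>.007)&(z<.022)
        if k.sum()<20: print(d["p"],c,"none"); continue
        q=w[k][:,:2]; e,r=cv2.minEnclosingCircle(q.astype(np.float32))
        h,_=cv2.findHomography,0
        print(round(d["p"],2),"net",c.round(4),px(p,c),"circ",np.round(e,4),round(r,4),"bbox",((q.min(0)+q.max(0))/2).round(4),(q.max(0)-q.min(0)).round(3),"sat",np.median(hsv[...,1][k]))
    return p,w
E
python3 - <<'E'
from h import *
rings(save="w2"); go([.595,.262,.15],8.7)
E
```

```text
0.96 net [0.5813 0.3666 0.001 ] [376, 74] circ [0.5786 0.3694] 0.0312 bbox [0.5787 0.3692] [0.062 0.061] sat 11.0
0.64 net [0.4554 0.253  0.0029] [287, 135] circ [0.4512 0.2507] 0.0311 bbox [0.4511 0.2509] [0.061 0.062] sat 11.0
0.62 net [ 0.5954  0.2623 -0.0006] [371, 142] circ [0.5978 0.2632] 0.031 bbox [0.5979 0.2634] [0.061 0.061] sat 11.0
0.58 net [ 0.4319  0.3619 -0.002 ] [281, 62] circ [0.434  0.3631] 0.0312 bbox [0.4343 0.3629] [0.061 0.062] sat 11.0
dp [0.4483, 0.2222, -0.0739] turn -0.0014 deg -0.2 tcp [0.5116 0.2198 0.3294] F [-0.   0.3  0.1] t 4.78
```

View pics/w2.png

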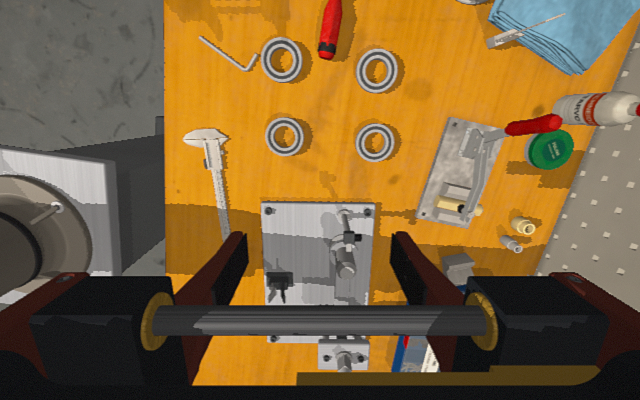

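The wrist view shows all four steel rings, at (376,74), (287,135), (371,142) and (281,62). Their fitted radii are about 31 mm and they are unsaturated, so they match the description. The hex key's end at (258,65) sits beside the last one, so I'll grip that one with the jaws turned.

```bash
python3 - <<'E'
from h import *
go([.598,.2633,.06],7.8);go([.598,.2633,.004],7.8)
E
```

```text
dp [0.6733, 0.2302, -0.0762] turn 0.0061 deg 0.7 tcp [0.5116 0.2198 0.3294] F [-0.   0.3  0.1] t 4.78
dp [0.8133, 0.2303, -0.0763] turn 0.0061 deg 0.7 tcp [0.5116 0.2198 0.3294] F [-0.   0.3  0.1] t 4.78
```

Emit:
step_arm(
  claw=[1,1,1,1,0.7,0.7,0.7,0.7,-0.5,-0.5,-0.5,-0.5],
  dp=[
    [0.12,0.06,-0.02],
    [0.25,0.12,-0.04],
    [0.38,0.18,-0.06],
    [0.51,0.23,-0.076],
    [0.63,0.23,-0.076],
    [0.73,0.23,-0.076],
    [0.813,0.23,-0.076],
    [0.813,0.23,-0.076],
    [0.813,0.23,-0.076],
    [0.813,0.23,-0.076],
    [0.813,0.23,-0.076],
    [0.813,0.23,-0.076],
  ],
  turn=[0.006,0.006,0.006,0.006,0.006,0.006,0.006,0.006,0.006,0.006,0.006,0.006],
  force=25,
)

```text
t: 6.28
tcp_pos: [0.5981, 0.2628, 0.0046]
tool_rot: [-0.265, 1.569, -1.7]
wrist_force: [0.2, -1.2, 1.6]
opening: 0.702
```

```bash
python3 - <<'E'
from h import *
print(robot.sense()["opening"]*88); go([.598,.2633,.16],7.8); go([.5767,.0745,.16],7.8);go([.5767,.0745,.055],7.8)
E
```

```text
61.81619926471646
dp [-0.3885, -0.0002, -0.0007] turn -0.0001 deg -0.0 tcp [0.5981 0.2628 0.0046] F [ 0.2 -1.2  1.6] t 6.28
dp [-0.3878, -0.1169, 0.4597] turn -0.0001 deg -0.0 tcp [0.5981 0.2628 0.0046] F [ 0.2 -1.2  1.6] t 6.28
dp [-0.1253, -0.1168, 0.4593] turn -0.0001 deg -0.0 tcp [0.5981 0.2628 0.0046] F [ 0.2 -1.2  1.6] t 6.28
```

Emit:
step_arm(
  claw=[-0.5,-0.5,-0.5,-0.5,-0.5,-0.5,-0.5,-0.5,-0.5,-0.5],
  dp=[
    [-0.12,0,0],
    [-0.25,0,0.04],
    [-0.36,-0.03,0.12],
    [-0.39,-0.06,0.23],
    [-0.39,-0.09,0.34],
    [-0.39,-0.117,0.44],
    [-0.39,-0.117,0.46],
    [-0.33,-0.117,0.46],
    [-0.33,-0.117,0.46],
    [-0.33,-0.117,0.46],
  ],
  turn=[0,0,0,0,0,0,0,0,0,0],
)

```text
t: 7.52
tcp_pos: [0.5769, 0.0755, 0.1374]
tool_rot: [0.057, 1.57, -1.377]
wrist_force: [-0.4, -0.0, -1.5]
opening: 0.703
```

```bash
python3 - <<'E'
from h import *
p=vision.read_camera("wrist"); cv2.imwrite("pics/w3.png",p["image"])
w=deproj(p); x,y,z=w[...,0],w[...,1],w[...,2]; s=robot.sense(); t=s["tcp_pos"]
zb=t[2]-.0046+.014
k=(np.hypot(x-t[0],y-t[1])<.045)&(abs(z-zb)<.006)
q=w[k][:,:2]; print(zb,k.sum(),cv2.minEnclosingCircle(q.astype(np.float32)),((q.min(0)+q.max(0))/2).round(4))
go([.5767,.0745,.052],7.8)
E
```

```text
0.147046975330391 6360 ((0.5768216252326965, 0.08448084443807602), 0.0398719422519207) [0.5765 0.0761]
dp [0.2141, -0.0015, 0.002] turn 0.0005 deg 0.1 tcp [0.5771 0.0755 0.1376] F [-0.4  0.4 -0.9] t 7.58
```

View pics/w3.png

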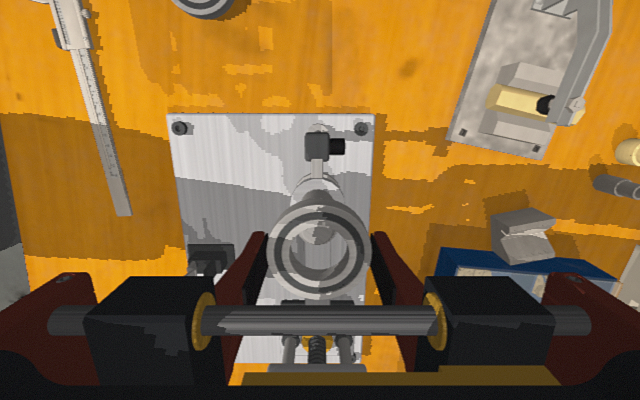

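Bearing held squarely, centred at (320,248) over the post. Lowering it.

Emit:
step_arm(
  claw=[-0.5,-0.5,-0.5,-0.5,-0.5,-0.5,-0.5],
  dp=[
    [0.04,-0.001,0.002],
    [0.08,-0.001,0.002],
    [0.11,-0.001,0.002],
    [0.14,-0.001,0.002],
    [0.17,-0.001,0.002],
    [0.2,-0.001,0.002],
    [0.2,-0.001,0.002],
  ],
  turn=[0,0,0,0,0,0,0],
)

```text
t: 8.45
tcp_pos: [0.5762, 0.0744, 0.0565]
tool_rot: [-0.949, 1.569, -2.382]
wrist_force: [0.4, -0.7, -2.9]
opening: 0.706
```

```bash
python3 - <<'E'
from h import *
go([.5767,.0745,.06],7.8); go([.5767,.0745,.16],7.8); go([.5786,.3692,.3],7.8);go([.5,.21,.28],7.8)
E
```

```text
dp [-0.0087, 0.0013, -0.0001] turn 0.0006 deg 0.1 tcp [0.5762 0.0744 0.0565] F [ 0.4 -0.7 -2.9] t 8.45
dp [-0.2587, 0.001, 0.0001] turn 0.0006 deg 0.1 tcp [0.5762 0.0744 0.0565] F [ 0.4 -0.7 -2.9] t 8.45
dp [-0.6095, 0.1062, -0.7287] turn 0.0006 deg 0.1 tcp [0.5762 0.0744 0.0565] F [ 0.4 -0.7 -2.9] t 8.45
dp [-0.5589, -0.1429, -0.3614] turn 0.0006 deg 0.1 tcp [0.5762 0.0744 0.0565] F [ 0.4 -0.7 -2.9] t 8.45
```

Emit:
step_arm(
  claw=[0.75,0.75,0.75,0.75,0.75,0.75,0.75,0.75,0.75,0.75],
  dp=[
    [0,0,0],
    [0,0,0],
    [-0.12,0,0],
    [-0.25,0,0],
    [-0.38,0,-0.05],
    [-0.5,-0.03,-0.15],
    [-0.6,-0.07,-0.25],
    [-0.6,-0.12,-0.36],
    [-0.6,-0.12,-0.36],
    [-0.6,-0.12,-0.36],
  ],
  turn=[0,0,0,0,0,0,0,0,0,0],
)

```text
t: 9.7
tcp_pos: [0.5094, 0.2101, 0.2966]
tool_rot: [-0.359, 1.569, -1.793]
wrist_force: [1.0, -0.3, -0.6]
opening: 0.878
```

```bash
python3 - <<'E'
from h import *
p,w=rings(save="w4"); x,y,z=w[...,0],w[...,1],w[...,2]
k=(np.hypot(x-.5767,y-.0745)<.036)&(z<.08)&(z>.03); print("post ring z",np.median(z[k]),np.percentile(z[k],[10,90]),k.sum())
for c in [(.5786,.3692)]: go([*c,.004],7.8)
E
```

```text
0.95 net [0.5747 0.0763 0.0463] [347, 257] circ [0.5747 0.0763] 0.0401 bbox [0.5746 0.0798] [0.08 0.07] sat 7.0
0.83 net [0.4545 0.2566 0.0018] [286, 129] circ [0.4511 0.2508] 0.031 bbox [0.4512 0.2509] [0.061 0.061] sat 12.0
0.78 net [ 0.4297  0.3596 -0.0031] [277, 54] circ [0.4337 0.363 ] 0.0312 bbox [0.4339 0.3628] [0.062 0.062] sat 11.0
0.69 net [ 5.803e-01  3.672e-01 -3.000e-04] [381, 63] circ [0.5787 0.3692] 0.0312 bbox [0.5786 0.3692] [0.062 0.061] sat 12.0
post ring z 0.062288776325674755 [0.05719338 0.06928284] 764
dp [0.7295, 0.2252, -0.3743] turn -0.0005 deg -0.1 tcp [0.5099 0.2092 0.2962] F [-0.4  0.2 -0.8] t 9.8
```

Emit:
step_arm(
  claw=[0.75,0.75,0.75,0.75,0.68,0.68,0.68,0.68,-0.5,-0.5,-0.5,-0.5],
  dp=[
    [0.05,0.06,-0.1],
    [0.12,0.12,-0.2],
    [0.22,0.18,-0.3],
    [0.34,0.225,-0.374],
    [0.46,0.225,-0.374],
    [0.58,0.225,-0.374],
    [0.67,0.225,-0.374],
    [0.73,0.225,-0.374],
    [0.73,0.225,-0.374],
    [0.73,0.225,-0.374],
    [0.73,0.225,-0.374],
    [0.73,0.225,-0.374],
  ],
  turn=[0,0,0,0,0,0,0,0,0,0,0,0],
)

```text
t: 11.3
tcp_pos: [0.5787, 0.3689, 0.004]
tool_rot: [-0.656, 1.569, -2.092]
wrist_force: [0.1, -0.1, -1.6]
opening: 0.702
```

```bash
python3 - <<'E'
from h import *
print(robot.sense()["opening"]*88);go([.5767,.0745,.16],7.8);go([.5767,.0745,.07],7.8)
E
```

```text
61.807900061043135
dp [-0.3887, -0.1044, 0.7292] turn -0.0006 deg -0.1 tcp [0.5787 0.3689 0.004 ] F [ 0.1 -0.1 -1.6] t 11.3
dp [-0.1637, -0.1041, 0.7289] turn -0.0006 deg -0.1 tcp [0.5787 0.3689 0.004 ] F [ 0.1 -0.1 -1.6] t 11.3
```

Emit:
step_arm(
  claw=[-0.5,-0.5,-0.5,-0.5,-0.5,-0.5,-0.5,-0.5,-0.5,-0.5,-0.5,-0.5],
  dp=[
    [-0.12,0,0],
    [-0.25,0,0.02],
    [-0.36,-0.02,0.1],
    [-0.39,-0.04,0.22],
    [-0.39,-0.06,0.34],
    [-0.39,-0.08,0.46],
    [-0.39,-0.1,0.58],
    [-0.39,-0.104,0.7],
    [-0.39,-0.104,0.73],
    [-0.34,-0.104,0.73],
    [-0.34,-0.104,0.73],
    [-0.34,-0.104,0.73],
  ],
  turn=[0,0,0,0,0,0,0,0,0,0,0,0],
)

```text
t: 12.8
tcp_pos: [0.5763, 0.0763, 0.1402]
tool_rot: [-1.252, 1.569, -2.685]
wrist_force: [0.2, 0.3, -2.5]
opening: 0.704
```

```bash
python3 - <<'E'
from h import *
go([.5767,.0745,.07],7.8)
E
```

```text
dp [0.1754, 0.0006, 0.0044] turn 0.0008 deg 0.1 tcp [0.5763 0.0763 0.1402] F [ 0.2  0.3 -2.5] t 12.8
```

Emit:
step_arm(
  claw=[-0.5,-0.5,-0.5,-0.5,-0.5,-0.5,-0.5,0.75,0.75,0.75],
  dp=[
    [0.03,0.001,0.004],
    [0.06,0.001,0.004],
    [0.09,0.001,0.004],
    [0.12,0.001,0.004],
    [0.15,0.001,0.004],
    [0.175,0.001,0.004],
    [0.175,0.001,0.004],
    [0.175,0.001,0.004],
    [0.175,0.001,0.004],
    [0.175,0.001,0.004],
  ],
  turn=[0,0,0,0,0,0,0,0,0,0],
)

```text
t: 14.05
tcp_pos: [0.5773, 0.0747, 0.0707]
tool_rot: [-0.945, 1.57, -2.378]
wrist_force: [1.0, -0.5, -0.1]
opening: 0.873
```

```bash
python3 - <<'E'
from h import *
go([.5767,.0745,.16],7.8);go([.51,.21,.30],7.8)
E
```

```text
dp [-0.2232, -0.0017, 0.0005] turn 0.0007 deg 0.1 tcp [0.5773 0.0747 0.0707] F [ 1.  -0.5 -0.1] t 14.05
dp [-0.5734, -0.1207, -0.3577] turn 0.0007 deg 0.1 tcp [0.5773 0.0747 0.0707] F [ 1.  -0.5 -0.1] t 14.05
```

Emit:
step_arm(
  claw=[0.75,0.75,0.75,0.75,0.75,0.75,0.75,0.75],
  dp=[
    [-0.12,0,0],
    [-0.25,0,0],
    [-0.38,0,-0.05],
    [-0.5,-0.03,-0.15],
    [-0.57,-0.07,-0.25],
    [-0.57,-0.12,-0.36],
    [-0.57,-0.12,-0.36],
    [-0.57,-0.12,-0.36],
  ],
  turn=[0,0,0,0,0,0,0,0],
)

```text
t: 15.05
tcp_pos: [0.5104, 0.2103, 0.2987]
tool_rot: [-0.407, 1.569, -1.84]
wrist_force: [0.4, -0.7, 0.4]
opening: 0.876
```

```bash
python3 - <<'E'
from h import *
p,w=rings(save="w5"); x,y,z=w[...,0],w[...,1],w[...,2]
k=(np.hypot(x-.5767,y-.0745)<.036)&(z<.095)&(z>.055); print("post ring z",np.median(z[k]),np.percentile(z[k],[10,90]),k.sum())
go([.4512,.2509,.004],7.8)
E
```

```text
0.95 net [ 4.538e-01  2.536e-01 -2.000e-04] [285, 131] circ [0.451  0.2505] 0.0311 bbox [0.4511 0.2508] [0.062 0.062] sat 11.0
0.92 net [0.579  0.0739 0.061 ] [350, 263] circ [0.5791 0.0739] 0.04 bbox [0.5791 0.08  ] [0.08  0.066] sat 7.0
0.79 net [ 0.4321  0.3614 -0.0022] [278, 53] circ [0.4338 0.3628] 0.0312 bbox [0.4339 0.3627] [0.061 0.062] sat 11.0
0.41 net [0.5741 0.0741 0.0473] [346, 258] circ [0.574  0.0741] 0.04 bbox [0.574  0.0766] [0.079 0.074] sat 8.0
0.37 net [0.5708 0.114  0.1166] [353, 256] circ [0.5708 0.1141] 0.04 bbox [0.5707 0.1162] [0.08  0.075] sat 7.0
post ring z 0.07617417094695075 [0.06740344 0.08300111] 964
dp [0.7358, -0.1328, -0.1237] turn -0.0004 deg -0.0 tcp [0.5109 0.2095 0.2983] F [ 0.5 -0.5 -0.2] t 15.15
```

Emit:
step_arm(
  claw=[0.75,0.75,0.75,0.75,0.75,0.75,0.75,0.75,-0.5,-0.5,-0.5,-0.5],
  dp=[
    [0.12,-0.04,-0.04],
    [0.25,-0.09,-0.08],
    [0.37,-0.133,-0.124],
    [0.49,-0.133,-0.124],
    [0.6,-0.133,-0.124],
    [0.69,-0.133,-0.124],
    [0.735,-0.133,-0.124],
    [0.735,-0.133,-0.124],
    [0.735,-0.133,-0.124],
    [0.735,-0.133,-0.124],
    [0.735,-0.133,-0.124],
    [0.735,-0.133,-0.124],
  ],
  turn=[0,0,0,0,0,0,0,0,0,0,0,0],
)

```text
t: 16.65
tcp_pos: [0.452, 0.2514, 0.0055]
tool_rot: [0.744, 1.57, -0.692]
wrist_force: [-1.2, -1.0, 7.3]
opening: 0.707
```

```bash
python3 - <<'E'
from h import *
print(robot.sense()["opening"]*88);go([.5767,.0745,.16],7.8);go([.5767,.0745,.14],7.8)
E
```

```text
62.178767405075625
dp [-0.3857, 0.2496, 0.4806] turn -0.0005 deg -0.1 tcp [0.452  0.2514 0.0055] F [-1.2 -1.   7.3] t 16.65
dp [-0.3357, 0.2495, 0.4806] turn -0.0005 deg -0.1 tcp [0.452  0.2514 0.0055] F [-1.2 -1.   7.3] t 16.65
```

Emit:
step_arm(
  claw=[-0.5,-0.5,-0.5,-0.5,-0.5,-0.5,-0.5,-0.5,-0.5,-0.5,-0.5,-0.5],
  dp=[
    [-0.12,0,0],
    [-0.25,0.02,0.04],
    [-0.36,0.07,0.12],
    [-0.39,0.12,0.22],
    [-0.39,0.17,0.32],
    [-0.39,0.22,0.42],
    [-0.39,0.25,0.48],
    [-0.39,0.25,0.48],
    [-0.34,0.25,0.482],
    [-0.34,0.25,0.482],
    [-0.34,0.25,0.482],
    [-0.34,0.25,0.482],
  ],
  turn=[0,0,0,0,0,0,0,0,0,0,0,0],
)

```text
t: 18.15
tcp_pos: [0.577, 0.0746, 0.1421]
tool_rot: [1.027, 1.569, -0.407]
wrist_force: [-0.4, 0.3, -1.7]
opening: 0.71
```

```bash
python3 - <<'E'
from h import *
s=robot.sense();print(s["opening"]*88)
p=vision.read_camera("wrist"); cv2.imwrite("pics/w6.png",p["image"])
a=cv2.imread("pics/w3.png")[170:310,220:420]; b=p["image"][170:310,220:420]
cv2.imwrite("pics/w6c.png",cv2.resize(np.hstack([a,b]),None,fx=2,fy=2))
go([.5767,.0745,.084],7.8)
E
```

```text
62.45681105740922
dp [0.1452, -0.0011, -0.0004] turn -0.0002 deg -0.0 tcp [0.5771 0.0744 0.1421] F [ 0.1  0.6 -1.1] t 18.2
```

View pics/w6c.png

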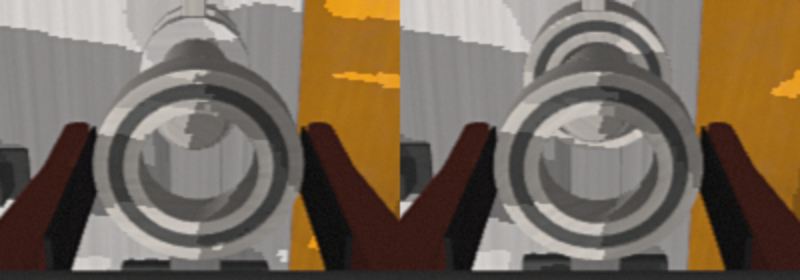

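The left panel is the first bearing and the right is this one. It is held just as squarely over the post, and the stack shows below it. Lowering.

Emit:
step_arm(
  claw=[-0.5,-0.5,-0.5,-0.5,-0.5,-0.5,0.75,0.75,0.75],
  dp=[
    [0.03,-0.001,0],
    [0.06,-0.001,0],
    [0.09,-0.001,0],
    [0.12,-0.001,0],
    [0.146,-0.001,0],
    [0.146,-0.001,0],
    [0.146,-0.001,0],
    [0.146,-0.001,0],
    [0.146,-0.001,0],
  ],
  turn=[0,0,0,0,0,0,0,0,0],
)

```text
t: 19.32
tcp_pos: [0.577, 0.0744, 0.0841]
tool_rot: [1.155, 1.569, -0.28]
wrist_force: [-0.4, -0.9, -0.1]
opening: 0.875
```

```bash
python3 - <<'E'
from h import *
go([.5767,.0745,.16],7.8);go([.47,.25,.30],7.8)
E
```

```text
dp [-0.1899, -0.0003, -0.0002] turn -0.0002 deg -0.0 tcp [0.577  0.0744 0.0841] F [-0.4 -0.9 -0.1] t 19.32
dp [-0.5407, -0.2045, -0.4707] turn -0.0002 deg -0.0 tcp [0.577  0.0744 0.0841] F [-0.4 -0.9 -0.1] t 19.32
```

Emit:
step_arm(
  claw=[0.75,0.75,0.75,0.75,0.75,0.75,0.75,0.75,0.75],
  dp=[
    [-0.12,0,0],
    [-0.25,0,0],
    [-0.38,0,-0.05],
    [-0.5,-0.04,-0.15],
    [-0.54,-0.1,-0.25],
    [-0.54,-0.15,-0.36],
    [-0.54,-0.2,-0.47],
    [-0.54,-0.2,-0.47],
    [-0.54,-0.2,-0.47],
  ],
  turn=[0,0,0,0,0,0,0,0,0],
)

```text
t: 20.45
tcp_pos: [0.4721, 0.2494, 0.2998]
tool_rot: [1.0, 1.568, -0.435]
wrist_force: [-0.3, -0.3, 0.4]
opening: 0.877
```

```bash
python3 - <<'E'
from h import *
p,w=rings(save="w7"); x,y,z=w[...,0],w[...,1],w[...,2]
k=(np.hypot(x-.5767,y-.0745)<.036)&(z<.105)&(z>.065); print("post ring z",np.median(z[k]),np.percentile(z[k],[10,90]),k.sum())
print(robot.sense()["q"].round(2)); go([.4339,.3628,.1],68);go([.4339,.3628,.004],68)
E
```

```text
0.67 net [ 0.4328  0.3624 -0.0018] [301, 85] circ [0.4338 0.3629] 0.031 bbox [0.4337 0.3629] [0.061 0.061] sat 11.0
0.61 net [0.5817 0.0791 0.0761] [373, 290] circ [0.5794 0.0804] 0.0391 bbox [0.5795 0.0846] [0.075 0.068] sat 8.0
0.47 net [0.585  0.0719 0.0607] [372, 288] circ [0.579  0.0766] 0.0387 bbox [0.5812 0.0789] [0.072 0.065] sat 8.0
0.4 net [0.5724 0.0726 0.0471] [363, 282] circ [0.5718 0.073 ] 0.0398 bbox [0.5667 0.0748] [0.068 0.075] sat 8.0
post ring z 0.090015126726541 [0.07547279 0.09957914] 1040
[ 0.09  0.27 -0.83  1.75  0.22  1.21 -0.66]
dp [0.4983, -0.059, -0.2966] turn -0.503 deg -60.4 tcp [0.4727 0.2486 0.2995] F [ 0.8  0.6 -0.4] t 20.55
dp [0.7383, -0.0595, -0.2969] turn -0.503 deg -60.4 tcp [0.4727 0.2486 0.2995] F [ 0.8  0.6 -0.4] t 20.55
```

Emit:
step_arm(
  claw=[0.75,0.75,0.75,0.75,0.75,0.75,0.75,0.75,0.75,0.75],
  dp=[
    [0.05,-0.01,-0.05],
    [0.1,-0.02,-0.1],
    [0.17,-0.03,-0.15],
    [0.25,-0.04,-0.2],
    [0.35,-0.05,-0.25],
    [0.45,-0.06,-0.297],
    [0.5,-0.06,-0.297],
    [0.5,-0.06,-0.297],
    [0.5,-0.06,-0.297],
    [0.5,-0.06,-0.297],
  ],
  turn=[-0.08,-0.16,-0.24,-0.32,-0.4,-0.48,-0.503,-0.503,-0.503,-0.503],
)

```text
t: 21.8
tcp_pos: [0.4347, 0.3629, 0.1008]
tool_rot: [0.354, 1.566, -0.033]
wrist_force: [0.3, 0.3, 1.0]
opening: 0.878
```

```bash
python3 - <<'E'
from h import *
p,w=rings(save="w8")
go([.4338,.3629,.004],68)
E
```

```text
0.96 net [0.5306 0.5427 0.0035] [529, 220] circ [0.5238 0.5428] 0.0359 bbox [0.5284 0.5426] [0.062 0.064] sat 225.0
0.64 net [ 0.4326  0.3631 -0.0033] [317, 195] circ [0.4337 0.3627] 0.0312 bbox [0.4338 0.3629] [0.062 0.061] sat 14.0
0.57 net [ 3.847e-01  5.144e-01 -5.000e-04] [462, 81] circ [0.3904 0.5145] 0.0314 bbox [0.3901 0.5145] [0.061 0.062] sat 221.0
dp [0.2411, -0.0008, -0.0019] turn -0.0006 deg -0.1 tcp [0.4343 0.363  0.1004] F [-0.4 -0.5  0.1] t 21.9
```

Emit:
step_arm(
  claw=[0.75,0.75,0.75,0.75,-0.5,-0.5,-0.5,-0.5],
  dp=[
    [0.1,-0.001,-0.002],
    [0.18,-0.001,-0.002],
    [0.241,-0.001,-0.002],
    [0.241,-0.001,-0.002],
    [0.241,-0.001,-0.002],
    [0.241,-0.001,-0.002],
    [0.241,-0.001,-0.002],
    [0.241,-0.001,-0.002],
  ],
  turn=[0,0,0,0,0,0,0,0],
)

```text
t: 22.9
tcp_pos: [0.4344, 0.3634, 0.0053]
tool_rot: [0.442, 1.565, 0.057]
wrist_force: [-0.7, -1.3, 6.2]
opening: 0.69
```

```bash
python3 - <<'E'
from h import *
print(robot.sense()["opening"]*88);go([.5767,.0745,.16],7.8);go([.5767,.0745,.14],7.8)
E
```

```text
60.76357315376557
dp [-0.3849, -0.5345, 0.6031] turn 0.5009 deg 60.1 tcp [0.4344 0.3634 0.0053] F [-0.7 -1.3  6.2] t 22.9
dp [-0.3349, -0.5346, 0.6029] turn 0.5009 deg 60.1 tcp [0.4344 0.3634 0.0053] F [-0.7 -1.3  6.2] t 22.9
```

Emit:
step_arm(
  claw=[-0.5,-0.5,-0.5,-0.5,-0.5,-0.5,-0.5,-0.5,-0.5,-0.5,-0.5,-0.5],
  dp=[
    [-0.12,0,0],
    [-0.25,0,0],
    [-0.36,-0.06,0.07],
    [-0.39,-0.14,0.16],
    [-0.39,-0.22,0.25],
    [-0.39,-0.3,0.34],
    [-0.39,-0.38,0.43],
    [-0.39,-0.46,0.52],
    [-0.39,-0.534,0.603],
    [-0.36,-0.534,0.603],
    [-0.36,-0.534,0.603],
    [-0.36,-0.534,0.603],
  ],
  turn=[0,0.06,0.13,0.2,0.27,0.34,0.41,0.46,0.5,0.5,0.5,0.5],
)

```text
t: 24.4
tcp_pos: [0.5761, 0.0765, 0.1503]
tool_rot: [1.635, 1.565, 0.205]
wrist_force: [-0.8, 0.4, -1.0]
opening: 0.692
```

```bash
python3 - <<'E'
from h import *
s=robot.sense();print(s["opening"]*88)
p=vision.read_camera("wrist"); cv2.imwrite("pics/w9.png",p["image"])
a=cv2.imread("pics/w6.png")[170:310,220:420]; b=p["image"][170:310,220:420]
cv2.imwrite("pics/w9c.png",cv2.resize(np.hstack([a,b]),None,fx=2,fy=2))
go([.5767,.0745,.0985],7.8)
E
```

```text
60.86610694371934
dp [0.1298, -0.0006, 0.0048] turn 0.0023 deg 0.3 tcp [0.5764 0.0764 0.1504] F [ 0.8  0.3 -0.9] t 24.45
```

View pics/w9c.png

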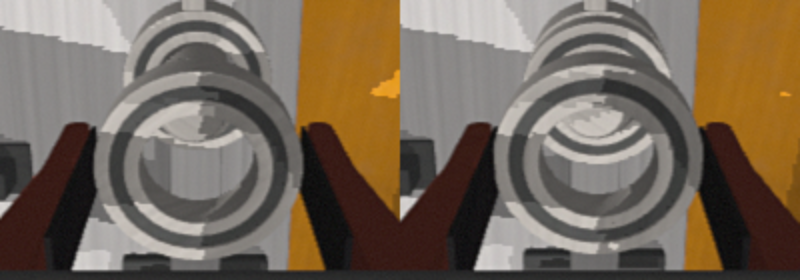

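Right panel: the fourth bearing is held like the third and centred over the post. Lowering.

Emit:
step_arm(
  claw=[-0.5,-0.5,-0.5,-0.5,-0.5,-0.5,0.75,0.75,0.75],
  dp=[
    [0.03,-0.001,0.004],
    [0.06,-0.001,0.004],
    [0.09,-0.001,0.004],
    [0.115,-0.001,0.004],
    [0.132,-0.001,0.004],
    [0.132,-0.001,0.004],
    [0.132,-0.001,0.004],
    [0.132,-0.001,0.004],
    [0.132,-0.001,0.004],
  ],
  turn=[0.002,0.002,0.002,0.002,0.002,0.002,0.002,0.002,0.002],
)

```text
t: 25.58
tcp_pos: [0.5769, 0.075, 0.0981]
tool_rot: [1.619, 1.564, 0.185]
wrist_force: [-0.8, 0.3, 0.0]
opening: 0.87
```

```bash
python3 - <<'E'
from h import *
go([.5767,.0745,.16],7.8);go([.54,-.03,.33],7.8); go([.52,-.32,.30],7.8)
E
```

```text
dp [-0.1547, 0.0005, 0.0012] turn 0.0003 deg 0.0 tcp [0.5769 0.075  0.0981] F [-0.8  0.3  0. ] t 25.57
dp [-0.5807, -0.123, 0.2473] turn 0.0003 deg 0.0 tcp [0.5769 0.075  0.0981] F [-0.8  0.3  0. ] t 25.57
dp [-0.5069, -0.272, 0.9588] turn 0.0003 deg 0.0 tcp [0.5769 0.075  0.0981] F [-0.8  0.3  0. ] t 25.57
```

Emit:
step_arm(
  claw=[0.75,0.75,0.75,0.75,0.75,0.75,0.75,0.75,0.75],
  dp=[
    [-0.08,0,0],
    [-0.2,0,0],
    [-0.32,0,0.05],
    [-0.44,-0.05,0.12],
    [-0.54,-0.1,0.2],
    [-0.58,-0.123,0.247],
    [-0.58,-0.123,0.247],
    [-0.58,-0.123,0.247],
    [-0.58,-0.123,0.247],
  ],
  turn=[0,0,0,0,0,0,0,0,0],
)

```text
t: 26.7
tcp_pos: [0.5397, -0.0285, 0.3286]
tool_rot: [1.834, 1.565, 0.402]
wrist_force: [0.5, 0.1, 0.4]
opening: 0.873
```

```bash
python3 - <<'E'
from h import *
p=vision.read_camera("wrist"); np.savez("w10.npz",**p); w=deproj(p); x,y,z=w[...,0],w[...,1],w[...,2]
c=(.5767,.0745); r=np.hypot(x-c[0],y-c[1]); k=(r<.034)&(r>.019)&(z>.08)
q=w[k]; A=np.c_[q[:,:2]-c,np.ones(len(q))]; 
top=(abs(q[:,2]-.104)<.004); f=np.linalg.lstsq(A[top],q[top,2],rcond=None)[0]; print(k.sum(),top.sum(),"plane",f.round(4),np.median(q[top],0), cv2.minEnclosingCircle(q[top][:,:2].astype(np.float32)))
k=(np.hypot(x-.597,y+.074)<.02)&(z>.126); q=w[k]; print("sq",k.sum(),np.percentile(q[:,2],[5,50,95]))
k=(np.hypot(x-.597,y+.074)<.025)&(z>.130)&(z<.144);
print(px(p,[.597,-.074,.142]),px(p,[.5767,.0745,.104]))
u,v=px(p,[.597,-.074,.135]); a=p["image"][v-35:v+35,u-40:u+40]; u2,v2=px(p,[.5767,.0745,.104]); b=p["image"][v2-35:v2+35,u2-40:u2+40]
cv2.imwrite("pics/w10c.png",cv2.resize(np.hstack([a,b]),None,fx=5,fy=5,interpolation=cv2.INTER_CUBIC))
for t in ["drive"]: print([(d["p"],world(p,d["point"]).round(4)) for d in vision.tip_of(p,t)])
go([.52,-.32,.30],7.8)
E
```

```text
1335 1258 plane [ 0.0029 -0.0015  0.1043] [0.577051   0.08022721 0.10438865] ((0.5771809220314026, 0.07625675946474075), 0.031187813729047775)
sq 203 [0.12955542 0.14268881 0.14875143]
[356, 220] [357, 98]
[(0.57, array([ 0.5947, -0.0749,  0.1192])), (0.37, array([ 0.5749, -0.3923,  0.0556]))]
dp [0.0705, -0.1501, 0.7143] turn 0.0012 deg 0.1 tcp [ 0.5398 -0.0288  0.3289] F [-0.6 -0.2 -0.1] t 26.8
```

View pics/w10c.png

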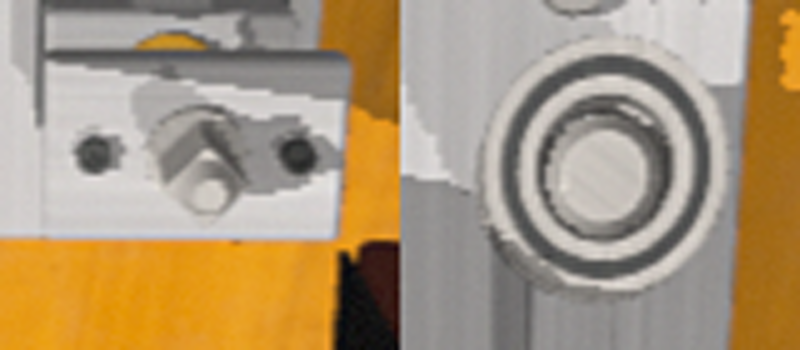

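Right: the stack of four is seated flat, with its top measured at 104.3 mm. Left: the screw's square shows a corner towards the camera. Next I'll fit the square's angle and refine the crank's pose.

```bash
cat >> h.py <<'E'
def square(p,c=(.597,-.074)):
    """drive square yaw (deg mod 90) from side faces: points at heights 122..141 within the 16 mm prism"""
    from scipy.optimize import minimize
    w=deproj(p); x,y,z=w[...,0],w[...,1],w[...,2]
    k=(np.hypot(x-c[0],y-c[1])<.014)&(z>.1235)&(z<.1410); q=w[k][:,:2]
    def cost(v):
        a=v[2]; d=q-v[:2]; X=abs(d[:,0]*np.cos(a)+d[:,1]*np.sin(a)); Y=abs(-d[:,0]*np.sin(a)+d[:,1]*np.cos(a))
        return np.minimum(abs(np.maximum(X,Y)-.008),.003).mean()*1e3
    best=min((minimize(cost,[c[0],c[1],np.radians(a)],method="Nelder-Mead",options=dict(initial_simplex=[[c[0]+i*.002,c[1]+j*.002,np.radians(a+l*8)] for i,j,l in [(0,0,0),(1,0,0),(0,1,0),(0,0,1)]])) for a in range(0,90,10)),key=lambda r:r.fun)
    print("square n",len(q),"centre",best.x[:2].round(4),"yaw",np.degrees(best.x[2])%90,"cost",round(best.fun,3))
    return q
E
python3 - <<'E'
from h import *
p=dict(np.load("w10.npz")); square(p)
E
```

```text
square n 74 centre [ 0.5969 -0.0745] yaw 53.41290497165904 cost 0.162
```

Emit:
step_arm(
  claw=[0.75,0.75,0.75,0.75,0.75,0.75],
  dp=[
    [0.05,0,0.08],
    [0.14,0.06,0.16],
    [0.23,0.11,0.24],
    [0.29,0.11,0.28],
    [0.29,0.11,0.28],
    [0.29,0.11,0.28],
  ],
  turn=[0,0,0,0,0,0],
)

```text
t: 27.55
tcp_pos: [0.6, -0.1318, 0.2139]
tool_rot: [1.826, 1.564, 0.395]
wrist_force: [-0.2, 0.7, -0.6]
opening: 0.874
```

```bash
python3 - <<'E'
from h import *
p=vision.read_camera("wrist"); np.savez("w11.npz",**p); square(p); print(px(p,[.597,-.074,.142]))
u,v=px(p,[.597,-.074,.135]); a=p["image"][max(v-40,0):v+40,u-50:u+50]
cv2.imwrite("pics/w11c.png",cv2.resize(a,None,fx=6,fy=6,interpolation=cv2.INTER_CUBIC))
go([.52,-.32,.30],7.8)
E
```

```text
square n 31 centre [ 0.5968 -0.0745] yaw 53.41247808492571 cost 0.203
[323, 141]
dp [-0.2165, -0.2629, 0.4376] turn 0.0021 deg 0.3 tcp [ 0.6002 -0.1317  0.2144] F [0.1 0.2 0.4] t 27.6
```

View pics/w11c.png

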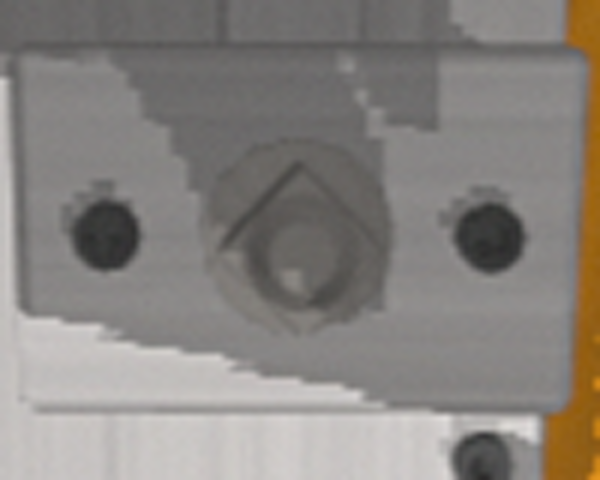

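The square's corners are at (299,165), (222,248), (377,245) and (299,332), which is 45° to the plate. That agrees with the fitted world yaw of 53.4°. Now to the crank.

Emit:
step_arm(
  claw=[0.75,0.75,0.75,0.75,0.75,0.75,0.75],
  dp=[
    [-0.1,-0.05,0.05],
    [-0.18,-0.12,0.15],
    [-0.216,-0.18,0.25],
    [-0.216,-0.24,0.36],
    [-0.216,-0.263,0.438],
    [-0.216,-0.263,0.438],
    [-0.216,-0.263,0.438],
  ],
  turn=[0,0,0,0,0,0,0],
)

```text
t: 28.48
tcp_pos: [0.5209, -0.3181, 0.3009]
tool_rot: [1.685, 1.562, 0.257]
wrist_force: [0.2, 0.3, -0.4]
opening: 0.875
```

```bash
cat >> h.py <<'E'
def crank(p,c,zb=0.0,rad=.13):
    """crank origin & yaw from depth: boss top (z 38 above base) rect and bar/grip points"""
    w=deproj(p); x,y,z=w[...,0],w[...,1],w[...,2]-zb
    near=np.hypot(x-c[0],y-c[1])<.04
    b=near&(z>.034)&(z<.0425); q=w[b][:,:2]
    g=(np.hypot(x-c[0],y-c[1])<rad)&(z>.074)&(z<.086); G=w[g]
    print("boss n",b.sum(),cv2.minAreaRect(q.astype(np.float32)) if b.sum() else None)
    if g.sum(): e,r=cv2.minEnclosingCircle(G[:,:2].astype(np.float32)); print("grip n",g.sum(),np.round(e,4),round(r,4),"z",np.median(G[:,2]).round(4))
    return q,G
E
python3 - <<'E'
from h import *
p=vision.read_camera("wrist"); np.savez("w12.npz",**p); cv2.imwrite("pics/w12.png",p["image"])
for t in ["crank","grip_mid","bar_mid"]: print(t,[(round(d["p"],2),world(p,d["point"]).round(4),px(p,world(p,d["point"]))) for d in vision.tip_of(p,t)])
crank(p,(.482,-.363))
E
```

```text
crank [(0.85, array([ 0.4818, -0.363 , -0.0043]), [289, 186])]
grip_mid [(0.29, array([ 0.5379, -0.3817,  0.0281]), [321, 207])]
bar_mid [(0.84, array([ 0.5416, -0.3788,  0.0283]), [324, 206])]
boss n 620 ((0.49259108304977417, -0.3676895201206207), (0.03502830117940903, 0.05635669082403183), 68.66120910644531)
grip n 174 [ 0.5725 -0.3952] 0.0115 z 0.0796
```

View pics/w12.png

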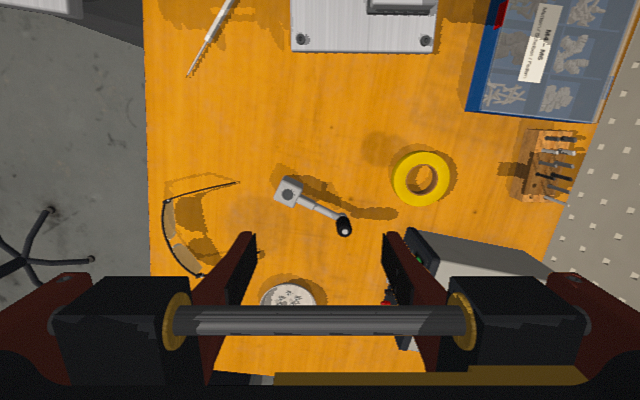

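The crank's boss is at (289,190) and its grip at (344,225); tape and screwdriver are clear. I'll isolate the boss for a clean yaw.

```bash
python3 - <<'E'
from h import *
p=dict(np.load("w12.npz")); w=deproj(p); x,y,z=w[...,0],w[...,1],w[...,2]
m=((np.hypot(x-.485,y+.362)<.06)&(z>.033)&(z<.043)).astype(np.uint8)
for ks in (11,13):
    b=cv2.morphologyEx(m,cv2.MORPH_OPEN,np.ones((ks,ks)))>0; r=cv2.minAreaRect(w[b][:,:2].astype(np.float32)); c=r[0]; print(b.sum(),r,np.median(z[b]), np.degrees(np.arctan2(-.3952-c[1],.5725-c[0])),np.hypot(-.3952-c[1],.5725-c[0]))
# bar centreline
d=np.hypot(x-.483,y+.363); k=(d>.022)&(d<.078)&(z>.033)&(z<.043); q=w[k][:,:2]; v=np.linalg.svd(q-q.mean(0))[2][0]; print(k.sum(),q.mean(0),np.degrees(np.arctan2(v[1],v[0])))
E
```

```text
288 ((0.4901772439479828, -0.3648648262023926), (0.023174481466412544, 0.031561706215143204), 4.720580577850342) 0.03832054536485578 -20.228375263542105 0.08773402380679336
237 ((0.49125251173973083, -0.3632076680660248), (0.02018338069319725, 0.02597866766154766), 6.441296577453613) 0.0383926254557984 -21.49273203833648 0.08731932003386322
257 [ 0.52597054 -0.37884369] -15.958488683836649
```

```bash
python3 - <<'E'
from h import *
p=dict(np.load("w12.npz")); w=deproj(p); x,y,z=w[...,0],w[...,1],w[...,2]
g=np.array([.5725,-.3952])
for lo,hi in [(.035,.043),(.0365,.042)]:
  for yaw in (-17,-18,-19,-20,-21,-22):
    u=np.array([np.cos(np.radians(yaw)),np.sin(np.radians(yaw))]); n=np.array([-u[1],u[0]]); o=g-.095*u
    d=w[...,:2]-o; X=d@u; Y=d@n
    k=(abs(X)<.025)&(abs(Y)<.028)&(z>lo)&(z<hi); kb=(X>.022)&(X<.075)&(abs(Y)<.012)&(z>lo)&(z<hi)
    print(lo,yaw,k.sum(),"boss Y",np.percentile(Y[k],[2,98]).round(4),"X lo",np.percentile(X[k],2).round(4),"bar Y mean",Y[kb].mean().round(4),"slope",np.polyfit(X[kb],Y[kb],1)[0].round(3))
E
```

```text
0.035 -17 533 boss Y [-0.0128  0.02  ] X lo -0.0164 bar Y mean 0.0023 slope -0.063
0.035 -18 533 boss Y [-0.0145  0.0184] X lo -0.0164 bar Y mean 0.0014 slope -0.046
0.035 -19 533 boss Y [-0.0161  0.0168] X lo -0.0166 bar Y mean 0.0005 slope -0.029
0.035 -20 533 boss Y [-0.0176  0.0151] X lo -0.0165 bar Y mean -0.0004 slope -0.01
0.035 -21 533 boss Y [-0.0193  0.0136] X lo -0.0163 bar Y mean -0.0013 slope 0.006
0.035 -22 533 boss Y [-0.021   0.0119] X lo -0.0162 bar Y mean -0.0022 slope 0.023
0.0365 -17 491 boss Y [-0.0127  0.0196] X lo -0.0157 bar Y mean 0.0027 slope -0.063
0.0365 -18 491 boss Y [-0.0143  0.0179] X lo -0.0157 bar Y mean 0.0017 slope -0.047
0.0365 -19 491 boss Y [-0.0159  0.0162] X lo -0.0159 bar Y mean 0.0007 slope -0.031
0.0365 -20 491 boss Y [-0.0176  0.0145] X lo -0.0159 bar Y mean -0.0004 slope -0.012
0.0365 -21 491 boss Y [-0.0192  0.0128] X lo -0.0157 bar Y mean -0.0014 slope 0.004
0.0365 -22 491 boss Y [-0.021   0.0111] X lo -0.0156 bar Y mean -0.0024 slope 0.02
```

```bash
python3 - <<'E'
from h import *
print(robot.sense()["q"].round(2)); go([.5121,-.3739,.13],70.6)
E
```

```text
[ 0.92  0.37 -0.62  1.59  0.22  1.24  0.4 ]
dp [0.4251, -0.0445, 0.1346] turn -0.52 deg -62.4 tcp [ 0.5207 -0.3185  0.3002] F [-0.8  0.2  0.1] t 28.68
```

Emit:
step_arm(
  claw=[0.6,0.6,0.6,0.6,0.6,0.6,0.6,0.6,0.6,0.6],
  dp=[
    [0,-0.01,0.03],
    [0.05,-0.02,0.06],
    [0.1,-0.03,0.09],
    [0.17,-0.04,0.12],
    [0.25,-0.044,0.135],
    [0.33,-0.044,0.135],
    [0.4,-0.044,0.135],
    [0.425,-0.044,0.135],
    [0.425,-0.044,0.135],
    [0.425,-0.044,0.135],
  ],
  turn=[-0.08,-0.16,-0.24,-0.32,-0.4,-0.48,-0.52,-0.52,-0.52,-0.52],
)

```text
t: 29.92
tcp_pos: [0.5132, -0.3742, 0.1315]
tool_rot: [0.45, 1.561, 0.111]
wrist_force: [0.1, 0.1, -0.2]
opening: 0.797
```

```bash
python3 - <<'E'
from h import *
p=vision.read_camera("wrist"); cv2.imwrite("pics/w13.png",p["image"]); np.savez("w13.npz",**p)
w=deproj(p); x,y,z=w[...,0],w[...,1],w[...,2]
u=np.array([np.cos(np.radians(-19.4)),np.sin(np.radians(-19.4))]); n=np.array([-u[1],u[0]]); d=w[...,:2]-[.4829,-.3636]; X=d@u;Y=d@n
k=(abs(X)<.025)&(abs(Y)<.028)&(z>.035)&(z<.043); print("boss",k.sum(),np.percentile(Y[k],[2,98]),np.percentile(X[k],2))
k=(X>.022)&(X<.075)&(abs(Y)<.012)&(z>.035)&(z<.043); print("bar",k.sum(),Y[k].mean(),np.polyfit(X[k],Y[k],1)[0])
k=(abs(X-.095)<.02)&(abs(Y)<.02)&(z>.074)&(z<.086); print("grip",k.sum(),cv2.minEnclosingCircle(np.c_[X[k],Y[k]].astype(np.float32)))
go([.5121,-.3739,.027],70.6)
E
```

```text
boss 1618 [-0.01779539  0.01563378] -0.016834622615652814
bar 490 -0.0008706815165453943 0.015397082138850696
grip 477 ((0.09441672265529633, -0.0003685513511300087), 0.011377431452274323)
dp [0.2611, -0.0012, -0.0052] turn -0.0002 deg -0.0 tcp [ 0.5132 -0.3742  0.1315] F [-0.7  0.1  0.4] t 29.98
```

Emit:
step_arm(
  claw=[0.6,0.6,0.6,0.6,-1,-1,-1,-1,-1,-1,-1],
  dp=[
    [0.1,-0.002,-0.005],
    [0.19,-0.002,-0.005],
    [0.261,-0.002,-0.005],
    [0.261,-0.002,-0.005],
    [0.261,-0.002,-0.005],
    [0.261,-0.002,-0.005],
    [0.261,-0.002,-0.005],
    [0.261,-0.002,-0.005],
    [0.261,-0.002,-0.005],
    [0.261,-0.002,-0.005],
    [0.261,-0.002,-0.005],
  ],
  turn=[0,0,0,0,0,0,0,0,0,0,0],
  force=55,
)

```text
t: 31.35
tcp_pos: [0.5121, -0.3745, 0.0271]
tool_rot: [0.399, 1.561, 0.06]
wrist_force: [0.1, -1.0, 0.4]
opening: 0.132
```

```bash
python3 - <<'E'
from h import *
s=robot.sense(); print(s["opening"]*88,s["wrist_force"])
a=np.radians(-36.6); u=np.array([np.cos(a),np.sin(a)])
go([.512,-.374,.22],70.6); T=np.array([.5968,-.0745])+.031*u; go([*T,.23],53.4)
E
```

```text
11.583812537823475 [ 0.09977732 -1.01394763  0.43654735]
dp [-0.4823, 0.003, 0.0037] turn -0.0004 deg -0.0 tcp [ 0.5121 -0.3745  0.0271] F [ 0.1 -1.   0.4] t 31.35
dp [-0.5042, 0.7569, 0.0286] turn 0.143 deg 17.2 tcp [ 0.5121 -0.3745  0.0271] F [ 0.1 -1.   0.4] t 31.35
```

Emit:
step_arm(
  claw=[-1,-1,-1,-1,-1,-1,-1,-1,-1,-1,-1,-1],
  dp=[
    [-0.08,0,0],
    [-0.2,0,0],
    [-0.32,0.03,0],
    [-0.42,0.1,0.01],
    [-0.49,0.19,0.01],
    [-0.5,0.3,0.02],
    [-0.5,0.41,0.025],
    [-0.5,0.52,0.028],
    [-0.5,0.63,0.028],
    [-0.5,0.73,0.028],
    [-0.5,0.757,0.028],
    [-0.5,0.757,0.028],
  ],
  turn=[0,0,0.02,0.04,0.06,0.08,0.1,0.12,0.143,0.143,0.143,0.143],
)

```text
t: 32.85
tcp_pos: [0.621, -0.0924, 0.2277]
tool_rot: [0.705, 1.562, 0.068]
wrist_force: [0.4, 0.2, -2.6]
opening: 0.132
```

```bash
cat >> h.py <<'E'
def held(p,yaw,dz):
    """crank in hand seen by wrist: origin from grip top and bar; dz = TCP height above crank underside"""
    s=robot.sense(); t=s["tcp_pos"]; w=deproj(p); x,y,z=w[...,0],w[...,1],w[...,2]-(t[2]-dz)
    u=np.array([np.cos(np.radians(yaw)),np.sin(np.radians(yaw))]); n=np.array([-u[1],u[0]]); d=w[...,:2]-t[:2]; X=d@u;Y=d@n
    k=(abs(X-.064)<.025)&(abs(Y)<.02)&(z>.072)&(z<.088)
    print("grip n",k.sum(),"X,Y from TCP",np.round(cv2.minEnclosingCircle(np.c_[X[k],Y[k]].astype(np.float32))[0],4),"z",np.median(z[k]).round(4))
    k=(abs(X+.031)<.025)&(abs(Y)<.025)&(z>.033)&(z<.044)
    if k.sum(): print("boss n",k.sum(),"Y",np.percentile(Y[k],[2,98]).round(4),"X",np.percentile(X[k],[2,98]).round(4),"z",np.median(z[k]).round(4))
E
python3 - <<'E'
from h import *
p=vision.read_camera("wrist"); cv2.imwrite("pics/w14.png",p["image"]); np.savez("w14.npz",**p); print(robot.sense()["opening"]*88)
held(p,-36.6,.027)
a=np.radians(-36.6); u=np.array([np.cos(a),np.sin(a)]); T=np.array([.5968,-.0745])+.031*u; go([*T,.23],53.4)
E
```

```text
11.89534046718827
grip n 0 X,Y from TCP [0. 0.] z nan
boss n 4495 Y [-0.0149  0.0186] X [-0.0493 -0.0087] z 0.0381
dp [-0.0059, 0.0032, 0.0002] turn -0.0003 deg -0.0 tcp [ 0.6209 -0.094   0.2276] F [ 0.6  0.2 -4.2] t 32.9
  return _methods._mean(a, axis=axis, dtype=dtype,
  ret = ret.dtype.type(ret / rcount)
```

View pics/w14.png

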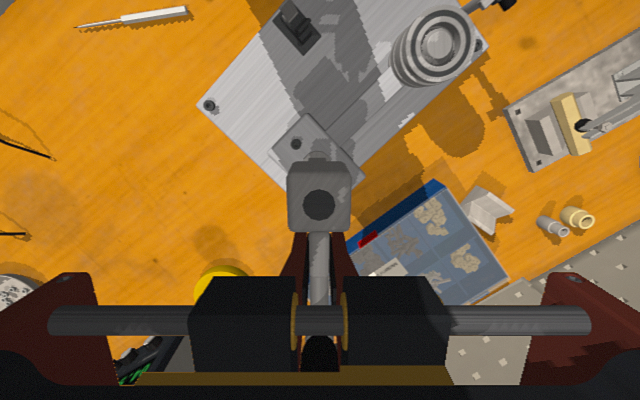

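The boss is at (318,195), held level with the tower below it. I'll fit the boss's rectangle for its offset and angle in the hand.

```bash
cat >> h.py <<'E'
def bossfit(p,zt,c,half=.018):
    w=deproj(p); x,y,z=w[...,0],w[...,1],w[...,2]
    m=((np.hypot(x-c[0],y-c[1])<.034)&(abs(z-zt)<.004)).astype(np.uint8)
    m=cv2.morphologyEx(m,cv2.MORPH_CLOSE,np.ones((7,7)))
    ks=int(.020*p["fx"]/np.median(p["range_z"][m>0]))|1
    b=cv2.morphologyEx(m,cv2.MORPH_OPEN,cv2.getStructuringElement(cv2.MORPH_ELLIPSE,(ks,ks)))>0
    r=cv2.minAreaRect(w[b&~np.isnan(x)][:,:2].astype(np.float32)); print("boss",b.sum(),np.round(r[0],4),np.round(r[1],4),"ang",round(r[2],1),"z",np.nanmedian(z[b]).round(4)); return r
E
python3 - <<'E'
from h import *
p=dict(np.load("w14.npz")); t=robot.sense()["tcp_pos"]; a=np.radians(-36.6); u=np.array([np.cos(a),np.sin(a)])
c=t[:2]-.031*u; print("expected",c); r=bossfit(p,t[2]+.011,c); e=np.array(r[0])-t[:2]; print("rel TCP along bar",e@u,"across",e@[-u[1],u[0]])
E
```

```text
expected [ 0.5959909  -0.07548908]
boss 4252 [ 0.6391 -0.1036] [0.0744 0.1407] ang 53.9 z 0.2388
rel TCP along bar 0.020375683116764094 across 0.0031289335895733224
```

```bash
cat >> h.py <<'E'
def slices(p,yaw,dz):
    t=robot.sense()["tcp_pos"]; w=deproj(p); z=w[...,2]-(t[2]-dz)
    u=np.array([np.cos(np.radians(yaw)),np.sin(np.radians(yaw))]); n=np.array([-u[1],u[0]]); d=w[...,:2]-t[:2]; X=d@u;Y=d@n
    for lo in np.arange(-.052,-.008,.004):
        k=(X>lo)&(X<lo+.004)&(abs(Y)<.03)&(z>.034)&(z<.044)
        if k.sum()>5: print(round(lo+.002,3),k.sum(),np.percentile(Y[k],[1,99]).round(4),np.median(z[k]).round(4))
E
python3 - <<'E'
from h import *
slices(dict(np.load("w14.npz")),-36.6,.027)
E
```

```text
-0.05 249 [-0.0141  0.0179] 0.036
-0.046 503 [-0.0153  0.0191] 0.0378
-0.042 465 [-0.0156  0.0192] 0.0381
-0.038 489 [-0.0157  0.0194] 0.0384
-0.034 455 [-0.0156  0.0195] 0.0389
-0.03 427 [-0.0153  0.0191] 0.0391
-0.026 408 [-0.0155  0.0192] 0.0384
-0.022 402 [-0.0151  0.0193] 0.038
-0.018 372 [-0.0155  0.0191] 0.0378
-0.014 216 [-0.0128  0.0177] 0.0385
-0.01 379 [-0.0122  0.0164] 0.0398
```

Emit:
step_arm(
  claw=[-1,-1,-1,-1,-1,-1,-1],
  dp=[
    [0.05,0.0015,0],
    [0.1,0.0015,0],
    [0.125,0.0015,0],
    [0.14,0.0015,0],
    [0.15,0.0015,0],
    [0.16,0.0015,0],
    [0.16,0.0015,0],
  ],
  turn=[0,0,0,0,0,0,0],
)

```text
t: 33.78
tcp_pos: [0.6218, -0.0935, 0.1636]
tool_rot: [0.604, 1.562, -0.036]
wrist_force: [-0.3, -0.6, -4.0]
opening: 0.131
```

```bash
python3 - <<'E'
from h import *
s=robot.sense(); print(s["wrist_force"],s["ft_torque"],s["opening"]*88); a=np.radians(-36.6); u=np.array([np.cos(a),np.sin(a)])
T=np.array([.596,-.0748])+.031*u; go([*T,.147],53.4)
E
```

```text
[-0.30622887 -0.62515812 -3.99761385] [-0.03486286 -0.19147186 -0.01767521] 11.565052166113347
dp [0.0416, -0.0011, -0.0025] turn -0.0003 deg -0.0 tcp [ 0.6218 -0.0935  0.1636] F [-0.3 -0.6 -4. ] t 33.77
```

Emit:
step_arm(
  claw=[-1,-1,-1,-1,-1],
  dp=[
    [0.013,0,0],
    [0.026,0,0],
    [0.039,0,0],
    [0.042,0,0],
    [0.042,0,0],
  ],
  turn=[0,0,0,0,0],
)

```text
t: 34.4
tcp_pos: [0.6219, -0.0936, 0.147]
tool_rot: [0.582, 1.562, -0.057]
wrist_force: [-1.1, -0.3, -1.4]
opening: 0.133
```

```bash
python3 - <<'E'
from h import *
s=robot.sense(); print(s["wrist_force"],s["ft_torque"],s["opening"]*88,s["tcp_pos"])
E
```

```text
[-1.10036849 -0.29535384 -1.40099582] [-0.13092708  0.11138758  0.01851269] 11.729664816316953 [ 0.62188205 -0.0935703   0.14697604]
```

```bash
python3 - <<'E'
from h import *
s=robot.sense(); print(Ro.from_euler("xyz",s["tool_rot"]).as_matrix().round(3)); print(s["q"].round(2))
go([.6219,-.0936,.225],53.4); go([.6733,-.1316,.225]); go([.6733,-.1316,.168])
E
```

```text
[[ 0.008  0.597  0.802]
 [-0.     0.802 -0.597]
 [-1.     0.005  0.007]]
[ 0.58  0.58 -0.74  1.71  0.45  1.02  0.61]
dp [-0.1951, 0.0009, 0.0014] turn -0.0003 deg -0.0 tcp [ 0.6219 -0.0936  0.147 ] F [-1.1 -0.3 -1.4] t 34.4
dp [-0.1939, 0.0013, 0.1612] turn 0.0 deg 0 tcp [ 0.6219 -0.0936  0.147 ] F [-1.1 -0.3 -1.4] t 34.4
dp [-0.0514, 0.0006, 0.1602] turn 0.0 deg 0 tcp [ 0.6219 -0.0936  0.147 ] F [-1.1 -0.3 -1.4] t 34.4
```

Emit:
step_arm(
  claw=[-0.1,-0.1,-0.1,-0.1,-0.1,-0.1,-0.1],
  dp=[
    [0,0,0],
    [0,0,0],
    [0,0,0],
    [-0.08,0,0],
    [-0.19,0,0],
    [-0.19,0,0],
    [-0.19,0,0],
  ],
  turn=[0,0,0,0,0,0,0],
)

```text
t: 35.28
tcp_pos: [0.621, -0.0937, 0.2226]
tool_rot: [0.543, 1.563, -0.097]
wrist_force: [0.2, -0.4, -0.3]
opening: 0.45
```

```bash
python3 - <<'E'
from h import *
p=vision.read_camera("wrist"); cv2.imwrite("pics/w15.png",p["image"]); np.savez("w15.npz",**p)
w=deproj(p); x,y,z=w[...,0],w[...,1],w[...,2]
k=(np.hypot(x-.597,y+.075)<.015)&(z>.14); print("boss top z",np.median(z[k]),k.sum())
p=vision.read_camera("side"); w=deproj(p); x,y,z=w[...,0],w[...,1],w[...,2]
k=(np.hypot(x-.673,y+.132)<.03)&(z>.19)&(z<.205); print("side grip",k.sum(),np.median(w[k],0) if k.sum() else 0)
go([.6733,-.1316,.225]); go([.6733,-.1316,.168])
E
```

```text
boss top z 0.32028265130458183 7199
side grip 4 [ 0.68027872 -0.12432279  0.19238058]
dp [-0.0076, 0.0029, 0.1626] turn 0.0 deg 0 tcp [ 0.6204 -0.0937  0.2216] F [ 0.1  0.7 -0. ] t 35.38
dp [0.1349, 0.0025, 0.1619] turn 0.0 deg 0 tcp [ 0.6204 -0.0937  0.2216] F [ 0.1  0.7 -0. ] t 35.38
```

View pics/w15.png

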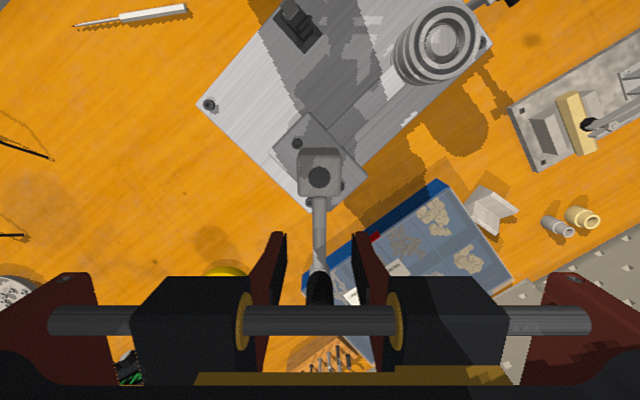

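The crank is upright on the screw, with the boss at (319,172) and the grip at (318,290) lying between the fingers' lines. Going to the grip.

Emit:
step_arm(
  claw=[-0.1,-0.1,-0.1,-0.1,-0.1,-0.1,-1,-1,-1,-1],
  dp=[
    [-0.01,0.002,0.08],
    [-0.01,0.002,0.163],
    [-0.01,0.002,0.163],
    [0.05,0.002,0.162],
    [0.1,0.002,0.162],
    [0.135,0.002,0.162],
    [0.135,0.002,0.162],
    [0.135,0.002,0.162],
    [0.135,0.002,0.162],
    [0.135,0.002,0.162],
  ],
  turn=[0,0,0,0,0,0,0,0,0,0],
  force=25,
)

```text
t: 36.62
tcp_pos: [0.6735, -0.1317, 0.1686]
tool_rot: [0.561, 1.564, -0.078]
wrist_force: [0.0, -0.2, 0.6]
opening: 0.255
```

```bash
cat > wind.py <<'E'
from h import *
import sys
# rows of an arc about the drive axis, clockwise, from current TCP (on grip) ; args: total deg, rows
tot,n=float(sys.argv[1]),int(sys.argv[2]); C=np.array([.5968,-.075])
s=robot.sense(); print("open",s["opening"]*88,"F",s["wrist_force"].round(1)); R=Ro.from_euler("xyz",s["tool_rot"]).as_matrix(); P=s["tcp_pos"]
d=P[:2]-C; a0=np.arctan2(d[1],d[0]); print("r",np.hypot(*d),"ang",np.degrees(a0),"tcp",P.round(4),"t",s["t"])
zt=float(sys.argv[3]) if len(sys.argv)>3 else P[2]
print([np.round(R.T@(np.array([*(C+.095*np.array([np.cos(a0-np.radians(tot*i/n)),np.sin(a0-np.radians(tot*i/n))])),zt])-P)/.4,3).tolist() for i in range(1,n+1)])
E
python3 wind.py 180 12
```

```text
open 22.483339541227505 F [ 0.  -0.2  0.6]
r 0.09543668537172448 ang -36.478585216913636 tcp [ 0.6735 -0.1317  0.1686] t 36.625
[[-0.0, -0.061, -0.009], [-0.001, -0.119, -0.033], [-0.001, -0.168, -0.07], [-0.001, -0.206, -0.119], [-0.002, -0.23, -0.176], [-0.002, -0.238, -0.238], [-0.003, -0.23, -0.299], [-0.003, -0.207, -0.357], [-0.003, -0.169, -0.406], [-0.003, -0.12, -0.444], [-0.003, -0.063, -0.468], [-0.003, -0.001, -0.476]]
```

Emit:
step_arm(
  claw=[-1,-1,-1,-1,-1,-1,-1],
  dp=[
    [0,-0.061,-0.009],
    [0,-0.119,-0.033],
    [0,-0.168,-0.07],
    [0,-0.206,-0.119],
    [0,-0.23,-0.176],
    [0,-0.238,-0.238],
    [0,-0.238,-0.238],
  ],
  turn=[0,0,0,0,0,0,0],
)

```text
t: 37.5
tcp_pos: [0.54, -0.1531, 0.1696]
tool_rot: [0.142, 1.561, -0.499]
wrist_force: [-4.2, -4.6, 9.6]
opening: 0.259
```

```bash
python3 wind.py 165 11 .169
```

```text
open 22.774233905980655 F [-4.2 -4.6  9.6]
r 0.0965450335768848 ang -126.03234561999844 tcp [ 0.54   -0.1531  0.1696] t 37.5
[[0.001, 0.011, -0.062], [0.0, 0.034, -0.119], [0.0, 0.071, -0.169], [-0.0, 0.12, -0.207], [-0.0, 0.177, -0.232], [-0.0, 0.239, -0.24], [-0.0, 0.3, -0.233], [0.0, 0.358, -0.21], [0.0, 0.407, -0.173], [0.001, 0.446, -0.124], [0.002, 0.47, -0.067]]
```

```bash
sed -i 's/C=np.array(.*/C=np.array([.5960,-.0758])/' wind.py; python3 wind.py 90 6 .1705; python3 - <<'E'
from h import *
p=vision.read_camera("side"); u,v=px(p,[.58,-.05,.13]); cv2.imwrite("pics/s1.png",cv2.resize(p["image"][v-70:v+60,u-80:u+80],None,fx=4,fy=4,interpolation=cv2.INTER_CUBIC))
E
```

```text
open 22.774233905980655 F [-4.2 -4.6  9.6]
r 0.09542765499834148 ang -125.92646042474242 tcp [ 0.54   -0.1531  0.1696] t 37.5
[[-0.003, 0.008, -0.062], [-0.003, 0.031, -0.119], [-0.004, 0.068, -0.169], [-0.004, 0.117, -0.207], [-0.004, 0.174, -0.232], [-0.004, 0.235, -0.241]]
```

View pics/s1.png

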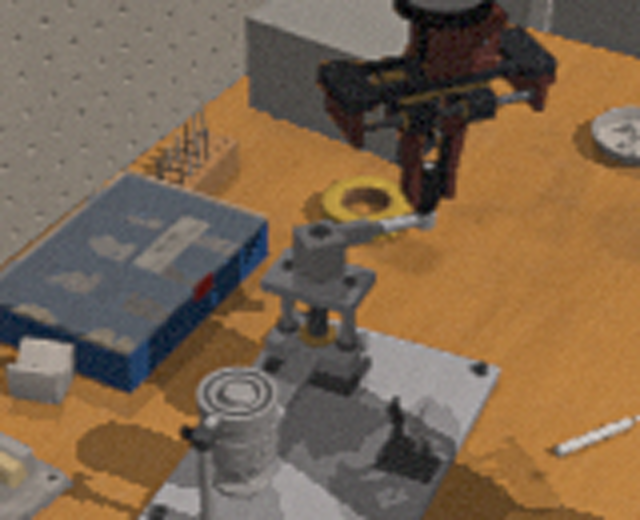

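The crank (320,240) is down on the screw and upright. The hand holds the grip at (430,190) and the stack rises at (238,390). Winding on.

Emit:
step_arm(
  claw=[-1,-1,-1,-1,-1,-1,-1],
  dp=[
    [-0.003,0.008,-0.062],
    [-0.003,0.031,-0.119],
    [-0.004,0.068,-0.169],
    [-0.004,0.117,-0.207],
    [-0.004,0.174,-0.232],
    [-0.004,0.235,-0.241],
    [-0.004,0.235,-0.241],
  ],
  turn=[0,0,0,0,0,0,0],
)

```text
t: 38.42
tcp_pos: [0.5189, -0.0168, 0.1712]
tool_rot: [0.32, 1.562, -0.317]
wrist_force: [-7.8, 5.7, 7.0]
opening: 0.252
```

```bash
python3 wind.py 105 7 .1705
```

```text
open 22.20649331979185 F [-7.8  5.7  7. ]
r 0.09710362241646993 ang 142.55314477500454 tcp [ 0.5189 -0.0168  0.1712] t 38.425
[[0.002, 0.061, 0.014], [0.002, 0.118, 0.039], [0.003, 0.167, 0.078], [0.003, 0.204, 0.127], [0.004, 0.226, 0.185], [0.004, 0.233, 0.247], [0.005, 0.224, 0.308]]
```

```bash
sed -i 's/C=np.array(.*/C=np.array([.5960,-.0752])/; s/C+.095/C+.0965/' wind.py; python3 wind.py 135 9 .1715
```

```text
open 22.20649331979185 F [-7.8  5.7  7. ]
r 0.09673998003117118 ang 142.8352720700317 tcp [ 0.5189 -0.0168  0.1712] t 38.425
[[-0.0, 0.062, 0.01], [-0.0, 0.12, 0.034], [0.0, 0.17, 0.073], [0.001, 0.207, 0.124], [0.001, 0.231, 0.182], [0.002, 0.238, 0.245], [0.002, 0.229, 0.307], [0.003, 0.205, 0.365], [0.003, 0.166, 0.414]]
```

Emit:
step_arm(
  claw=[-1,-1,-1,-1,-1,-1,-1,-1,-1,-1],
  dp=[
    [0,0.062,0.01],
    [0,0.12,0.034],
    [0,0.17,0.073],
    [0.001,0.207,0.124],
    [0.001,0.231,0.182],
    [0.002,0.238,0.245],
    [0.002,0.229,0.307],
    [0.003,0.205,0.365],
    [0.003,0.166,0.414],
    [0.003,0.166,0.414],
  ],
  turn=[0,0,0,0,0,0,0,0,0,0],
)

```text
t: 39.67
tcp_pos: [0.6904, -0.0659, 0.1707]
tool_rot: [-0.186, 1.564, -0.827]
wrist_force: [-5.2, -0.5, -0.1]
opening: 0.26
```

```bash
python3 wind.py 45 3 .1715; python3 - <<'E'
from h import *
for n in ["side","top"]:
    p=vision.read_camera(n); w=deproj(p); x,y,z=w[...,0],w[...,1],w[...,2]
    r=np.hypot(x-.5767,y-.075); k=(r<.033)&(r>.018)&(z>.095)&(z<.125); print(n,"stack",k.sum(),np.percentile(z[k],[25,50,75]).round(4))
    k=(np.hypot(x-.571,y-.118)<.02)&(z>.108)&(z<.122); print("gauge",k.sum(),np.percentile(z[k],[50,90]).round(4))
E
```

```text
open 22.91409630397259 F [-5.2 -0.5 -0.1]
r 0.0948102875028302 ang 5.643050431412908 tcp [ 0.6904 -0.0659  0.1707] t 39.675
[[-0.002, -0.049, 0.039], [-0.001, -0.108, 0.061], [-0.001, -0.171, 0.066]]
side stack 185 [0.1091 0.1118 0.1131]
gauge 44 [0.1133 0.1153]
top stack 142 [0.1102 0.1122 0.1147]
gauge 35 [0.1141 0.1181]
```

```bash
sed -i 's/C=np.array(.*/C=np.array([.5957,-.0752])/; s/C+.0965/C+.0952/' wind.py; python3 wind.py 40 3 .1715
```

```text
open 22.974944234512428 F [-4.6 -1.  -0.5]
r 0.09513359195356999 ang 6.917367535261862 tcp [ 0.6901 -0.0637  0.1709] t 39.775
[[-0.001, -0.044, 0.033], [-0.001, -0.095, 0.055], [-0.001, -0.149, 0.065]]
```

Emit:
step_arm(
  claw=[-1,-1,-1,-1,-1,-1],
  dp=[
    [-0.001,-0.044,0.033],
    [-0.001,-0.095,0.055],
    [-0.001,-0.149,0.065],
    [-0.001,-0.149,0.065],
    [-0.001,-0.149,0.065],
    [-0.001,-0.149,0.065],
  ],
  turn=[0,0,0,0,0,0],
)

```text
t: 40.52
tcp_pos: [0.6742, -0.1281, 0.1709]
tool_rot: [-0.246, 1.566, -0.885]
wrist_force: [-5.1, 2.5, -1.9]
opening: 0.253
```

```bash
python3 wind.py 45 3 .1715; python3 - <<'E'
from h import *
s=robot.sense(); P=s["tcp_pos"]; go([P[0],P[1],.25]); go([.56,-.04,.33],53)
E
```

```text
open 22.256071913039957 F [-5.1  2.5 -1.9]
r 0.09463736813631866 ang -33.977078559002685 tcp [ 0.6742 -0.1281  0.1709] t 40.525
[[-0.001, -0.062, -0.004], [-0.001, -0.12, -0.025], [-0.001, -0.171, -0.06]]
dp [-0.1976, -0.0002, 0.0009] turn 0.0 deg 0 tcp [ 0.6742 -0.1281  0.1709] F [-5.1  2.5 -1.9] t 40.52
dp [-0.3992, 0.006, -0.3587] turn 0.0031 deg 0.4 tcp [ 0.6742 -0.1281  0.1709] F [-5.1  2.5 -1.9] t 40.52
```

Emit:
step_arm(
  claw=[0,0,0,0,0,0,0,0,0],
  dp=[
    [0,0,0],
    [0,0,0],
    [-0.1,0,0],
    [-0.2,0,0],
    [-0.3,0.05,-0.08],
    [-0.4,0.1,-0.18],
    [-0.4,0.14,-0.32],
    [-0.4,0.14,-0.34],
    [-0.4,0.14,-0.34],
  ],
  turn=[0,0,0,0,0,0,0,0,0],
)

```text
t: 41.65
tcp_pos: [0.5983, -0.0023, 0.3308]
tool_rot: [-0.215, 1.564, -0.854]
wrist_force: [0.2, -0.3, -0.0]
opening: 0.498
```

```bash
python3 - <<'E'
from h import *
p=vision.read_camera("wrist"); np.savez("w16.npz",**p); cv2.imwrite("pics/w16.png",p["image"]); w=deproj(p); x,y,z=w[...,0],w[...,1],w[...,2]
r=np.hypot(x-.5767,y-.075); k=(r<.031)&(r>.02)&(abs(z-.114)<.006); q=w[k]; A=np.c_[q[:,:2]-[.5767,.075],np.ones(len(q))]; print("stack",k.sum(),np.linalg.lstsq(A,q[:,2],rcond=None)[0].round(4),np.median(q[:,2]),cv2.minEnclosingCircle(q[:,:2].astype(np.float32)))
a=np.radians(97.8); g=np.array([.5767,.0745])+.052*np.array([np.cos(a),np.sin(a)])
k=(np.hypot(x-g[0],y-g[1])<.013)&(abs(z-.115)<.006); print("gauge",k.sum(),np.median(z[k]))
k=(np.hypot(x-.54,y+.06)<.02)&(z<.03); print("plate",np.median(z[k]),px(p,[.571,.12,.115]))
# crank on drive
c=np.array([.5965,-.075]); d=np.hypot(x-c[0],y-c[1])
k=(d<.14)&(z>.193)&(z<.207); print("grip",k.sum(),cv2.minEnclosingCircle(w[k][:,:2].astype(np.float32)) if k.sum() else 0)
k=(d<.03)&(z>.153)&(z<.163); print("boss",k.sum(),np.median(z[k]),cv2.minAreaRect(w[k][:,:2].astype(np.float32)))
E
```

```text
stack 1106 [0.0033 0.0002 0.114 ] 0.11407877037067271 ((0.5768647193908691, 0.07549144327640533), 0.030930478125810623)
gauge 252 0.11494203445509782
plate 0.014138643027262776 [385, 97]
grip 77 ((0.676948606967926, -0.12311217188835144), 0.007729491218924522)
boss 830 0.1581166472351087 ((0.5996419787406921, -0.07626210898160934), (0.03587150201201439, 0.04253504052758217), 55.780860900878906)
```

The stack top measures 114.0 mm and the gauge 114.9 mm in the same picture, which is within limits. The crank is still seated with its boss top at 158.1 mm. Next I take the crank by its shank.

```bash
python3 - <<'E'
from h import *
print(robot.sense()["q"].round(2)); go([.6222,-.0923,.25],56); go([.6222,-.0923,.147],56)
E
```

```text
[ 0.54  0.39 -0.86  1.57  0.3   1.33  0.57]
dp [0.202, -0.1428, 0.1791] turn -0.0229 deg -2.7 tcp [ 0.5987 -0.0033  0.3303] F [-0.5  0.4 -0.3] t 41.7
dp [0.4595, -0.1424, 0.1777] turn -0.0229 deg -2.7 tcp [ 0.5987 -0.0033  0.3303] F [-0.5  0.4 -0.3] t 41.7
```

Emit:
step_arm(
  claw=[0,0,0,0,0,0,0,-1,-1,-1,-1],
  dp=[
    [0.05,-0.05,0.06],
    [0.1,-0.1,0.12],
    [0.18,-0.143,0.178],
    [0.27,-0.143,0.178],
    [0.36,-0.143,0.178],
    [0.44,-0.142,0.178],
    [0.459,-0.142,0.178],
    [0.459,-0.142,0.178],
    [0.459,-0.142,0.178],
    [0.459,-0.142,0.178],
    [0.459,-0.142,0.178],
  ],
  turn=[-0.023,-0.023,-0.023,-0.023,-0.023,-0.023,-0.023,-0.023,-0.023,-0.023,-0.023],
  force=55,
)

```text
t: 43.08
tcp_pos: [0.6229, -0.0926, 0.1481]
tool_rot: [-0.231, 1.563, -0.825]
wrist_force: [-0.5, -1.0, 2.7]
opening: 0.133
```

```bash
python3 - <<'E'
from h import *
s=robot.sense(); print(s["opening"]*88,s["ft_torque"].round(2)); a=np.radians(-82.2); u=np.array([np.cos(a),np.sin(a)])
go([*s["tcp_pos"][:2],.23],56)
T=np.array([.4723,-.0105])+(-.057+.031)*u; print(T); go([*T,.23],7.8); go([*T,.12],7.8)
E
```

```text
11.721130422521059 [-0.09  0.02 -0.  ]
dp [-0.2047, -0.0003, 0.0015] turn 0.0001 deg 0.0 tcp [ 0.6229 -0.0926  0.1481] F [-0.5 -1.   2.7] t 43.08
[0.4687714  0.01525944]
dp [-0.2081, 0.0077, -0.4687] turn 0.4017 deg 48.2 tcp [ 0.6229 -0.0926  0.1481] F [-0.5 -1.   2.7] t 43.08
dp [0.0669, 0.0082, -0.4706] turn 0.4017 deg 48.2 tcp [ 0.6229 -0.0926  0.1481] F [-0.5 -1.   2.7] t 43.08
```

Emit:
step_arm(
  claw=[-1,-1,-1,-1,-1,-1,-1,-1,-1,-1,-1,-1],
  dp=[
    [-0.04,0,0],
    [-0.09,0,0],
    [-0.15,0,0],
    [-0.2,0,-0.04],
    [-0.208,0,-0.12],
    [-0.208,0.002,-0.2],
    [-0.208,0.004,-0.28],
    [-0.208,0.006,-0.36],
    [-0.208,0.008,-0.44],
    [-0.208,0.008,-0.469],
    [-0.208,0.008,-0.469],
    [-0.208,0.008,-0.469],
  ],
  turn=[0,0,0,0,0.07,0.14,0.21,0.28,0.35,0.402,0.402,0.402],
)

```text
t: 44.58
tcp_pos: [0.4693, 0.0152, 0.2306]
tool_rot: [0.663, 1.563, -0.77]
wrist_force: [0.4, -0.3, -2.9]
opening: 0.127
```

```bash
python3 - <<'E'
from h import *
s=robot.sense(); print(s["opening"]*88)
p=vision.read_camera("wrist"); np.savez("w17.npz",**p); cv2.imwrite("pics/w17.png",p["image"])
slices(p,-82.2,.0281)
a=np.radians(-82.2); u=np.array([np.cos(a),np.sin(a)]); T=np.array([.4723,-.0105])+(-.057+.031)*u; go([*T,.12],7.8)
print(px(p,[.4723,-.0105,.06]))
E
```

```text
11.172838825578543
-0.05 318 [-0.0153  0.0172] 0.0366
-0.046 488 [-0.0162  0.0182] 0.0381
-0.042 473 [-0.0168  0.0183] 0.0383
-0.038 470 [-0.0166  0.0184] 0.0387
-0.034 452 [-0.0164  0.0187] 0.0394
-0.03 422 [-0.0166  0.0183] 0.0391
-0.026 406 [-0.0167  0.0183] 0.0385
-0.022 390 [-0.0162  0.0185] 0.0381
-0.018 357 [-0.016  0.018] 0.0378
-0.014 208 [-0.0122  0.015 ] 0.039
-0.01 356 [-0.0131  0.0154] 0.0396
dp [0.276, -0.0026, -0.0024] turn 0.0002 deg 0.0 tcp [0.4693 0.015  0.2304] F [-0.3  0.9 -4.2] t 44.62
[316, 202]
```

View pics/w17.png

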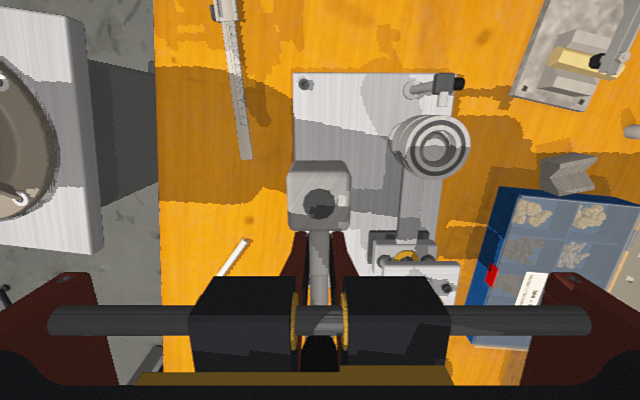

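The crank is held level with its boss at (319,195); the stack is undisturbed at (430,145). Descending to just above the clip's mouth.

```bash
python3 - <<'E'
from h import *
a=np.radians(-82.2); u=np.array([np.cos(a),np.sin(a)]); T=np.array([.4723,-.0105])+(-.057+.031)*u+[.001,0]; 
for h in (.12,.085,.06,.041): go([*T,h],7.8)
# clip from earlier wrist view
p=dict(np.load("w1.npz")); w=deproj(p); x,y,z=w[...,0],w[...,1],w[...,2]
m=np.radians(7.8); d=w[...,:2]-[.5416,-.0009]; X=d[...,0]*np.cos(m)+d[...,1]*np.sin(m); Y=-d[...,0]*np.sin(m)+d[...,1]*np.cos(m)
k=(abs(X+.07)<.04)&(abs(Y)<.03)&(z>.025)
for lo in (.025,.04,.055,.07): 
    kk=k&(z>lo)&(z<lo+.015); print(lo,kk.sum(),[ (X[kk].min()*1e3).round(1),(X[kk].max()*1e3).round(1),(Y[kk].min()*1e3).round(1),(Y[kk].max()*1e3).round(1)] if kk.sum() else 0, np.histogram(X[kk]*1e3,range(-100,-30,5))[0])
E
```

```text
dp [0.276, -0.0001, -0.002] turn 0.0002 deg 0.0 tcp [0.4693 0.015  0.2304] F [-0.3  0.9 -4.2] t 44.62
dp [0.3635, -0.0005, -0.0026] turn 0.0002 deg 0.0 tcp [0.4693 0.015  0.2304] F [-0.3  0.9 -4.2] t 44.62
dp [0.426, -0.0008, -0.0029] turn 0.0002 deg 0.0 tcp [0.4693 0.015  0.2304] F [-0.3  0.9 -4.2] t 44.62
dp [0.4735, -0.0011, -0.0032] turn 0.0002 deg 0.0 tcp [0.4693 0.015  0.2304] F [-0.3  0.9 -4.2] t 44.62
0.025 144 [np.float64(-86.6), np.float64(-53.4), np.float64(-7.3), np.float64(9.2)] [ 0  0 10 16 15 25 33 12 22 11  0  0  0]
0.04 35 [np.float64(-81.4), np.float64(-55.0), np.float64(-6.7), np.float64(8.1)] [0 0 0 5 9 8 0 5 7 1 0 0 0]
0.055 70 [np.float64(-78.8), np.float64(-56.1), np.float64(-7.7), np.float64(8.2)] [ 0  0  0  0 22 21  0 11 16  0  0  0  0]
0.07 64 [np.float64(-81.3), np.float64(-53.9), np.float64(-7.1), np.float64(8.1)] [ 0  0  0  8 25  0  0  0 21 10  0  0  0]
```

Emit:
step_arm(
  claw=[-1,-1,-1,-1,-1,-1,-1,-1,-1],
  dp=[
    [0.1,0,-0.001],
    [0.2,0,-0.002],
    [0.29,0,-0.002],
    [0.34,0,-0.002],
    [0.37,0,-0.003],
    [0.39,-0.001,-0.003],
    [0.41,-0.001,-0.003],
    [0.42,-0.001,-0.003],
    [0.42,-0.001,-0.003],
  ],
  turn=[0,0,0,0,0,0,0,0,0],
)

```text
t: 45.75
tcp_pos: [0.4698, 0.0153, 0.0624]
tool_rot: [0.665, 1.563, -0.769]
wrist_force: [0.7, -0.6, -4.4]
opening: 0.131
```

```bash
python3 - <<'E'
from h import *
s=robot.sense(); print(s["opening"]*88,s["ft_torque"].round(2)); a=np.radians(-82.2); u=np.array([np.cos(a),np.sin(a)]); T=np.array([.4723,-.0105])+(-.057+.031)*u; go([*T,.0425],7.8)
E
```

```text
11.551617939685036 [-0.1  -0.09 -0.03]
dp [0.0498, -0.0027, -0.0006] turn 0.0003 deg 0.0 tcp [0.4698 0.0153 0.0624] F [ 0.7 -0.6 -4.4] t 45.75
```

Emit:
step_arm(
  claw=[-1,-1,-1,-1,-1,-1],
  dp=[
    [0.015,-0.002,0],
    [0.03,-0.002,0],
    [0.042,-0.002,0],
    [0.051,-0.002,0],
    [0.051,-0.002,0],
    [0.051,-0.002,0],
  ],
  turn=[0,0,0,0,0,0],
)

```text
t: 46.5
tcp_pos: [0.4689, 0.0135, 0.0423]
tool_rot: [0.452, 1.562, -0.984]
wrist_force: [-3.3, -4.9, 6.9]
opening: 0.127
```

```bash
python3 - <<'E'
from h import *
s=robot.sense(); print(s["opening"]*88,s["ft_torque"].round(2),s["wrist_force"],s["tcp_pos"]); a=np.radians(-82.2); u=np.array([np.cos(a),np.sin(a)]); T=np.array([.4723,-.0105])+(-.057+.031)*u; go([*T,.0425],7.8)
E
```

```text
11.137992181137584 [-0.66  0.85 -0.05] [-3.25067168 -4.88711349  6.9088504 ] [0.46894297 0.01354053 0.04229701]
dp [-0.0005, 0.0002, -0.0043] turn -0.0005 deg -0.1 tcp [0.4689 0.0135 0.0423] F [-3.3 -4.9  6.9] t 46.5
```

Emit:
step_arm(
  claw=[-0.2,-0.2,-0.2,-0.2,-0.2,-0.2,-0.2,-0.2,-0.2],
  dp=[
    [0,0,0],
    [0,0,0],
    [-0.02,0,0],
    [-0.1,0,0],
    [-0.22,0,0],
    [-0.34,0,0],
    [-0.46,0,-0.06],
    [-0.5,0,-0.14],
    [-0.5,0,-0.14],
  ],
  turn=[0,0,0,0,0,0,0,0,0],
)

```text
t: 47.62
tcp_pos: [0.461, 0.0734, 0.244]
tool_rot: [0.798, 1.559, -0.633]
wrist_force: [-0.1, -0.8, -0.1]
opening: 0.401
```

```bash
python3 - <<'E'
from h import *
s=robot.sense(); print(s["tcp_pos"],s["wrist_force"].round(1))
p=vision.read_camera("wrist"); np.savez("w18.npz",**p); w=deproj(p); x,y,z=w[...,0],w[...,1],w[...,2]
m=np.radians(7.8); d=w[...,:2]-[.5416,-.0009]; X=(d[...,0]*np.cos(m)+d[...,1]*np.sin(m))*1e3; Y=(-d[...,0]*np.sin(m)+d[...,1]*np.cos(m))*1e3
def st(n,k): print(n,k.sum(),"X",np.percentile(X[k],[2,98]).round(1),"Y",np.percentile(Y[k],[2,98]).round(1),"z",np.percentile(z[k],[10,50,90]).round(4)) if k.sum() else print(n,0)
st("boss",(abs(X+70)<25)&(Y>38)&(Y<80)&(z>.045)&(z<.06))
st("bar shank",(abs(X+70)<12)&(Y>13)&(Y<37)&(z>.04)&(z<.062)); st("bar beyond",(abs(X+70)<12)&(Y>-24)&(Y<-10)&(z>.04)&(z<.06))
st("grip",(abs(X+70)<25)&(abs(Y+38)<20)&(z>.086)&(z<.1))
st("clip upper",(abs(X+70)<30)&(abs(Y)<9)&(z>.062))
r=np.hypot(x-.5767,y-.075); st("stack",(r<.031)&(r>.02)&(abs(z-.114)<.006))
u,v=px(p,[.475,.01,.05]); cv2.imwrite("pics/w18c.png",cv2.resize(p["image"][max(0,v-90):v+80,max(0,u-80):u+130],None,fx=3.5,fy=3.5,interpolation=cv2.INTER_CUBIC))
E
```

```text
[0.46097137 0.07344026 0.24399732] [-0.1 -0.8 -0.1]
boss 750 X [-85.6 -52.1] Y [39.2 73.6] z [0.0502 0.0519 0.0539]
bar shank 153 X [-73.9 -63.4] Y [13.6 36.5] z [0.0522 0.0537 0.0549]
bar beyond 72 X [-74.  -64.4] Y [-23.6 -10.2] z [0.0474 0.0492 0.0504]
grip 244 X [-78.7 -58.6] Y [-46.4 -28.6] z [0.0885 0.0934 0.095 ]
clip upper 152 X [-81.2 -53.6] Y [-7.3  7.9] z [0.0644 0.0724 0.0771]
stack 1440 X [15.5 73.7] Y [43.3 99.4] z [0.1128 0.1141 0.1152]
```

View pics/w18c.png

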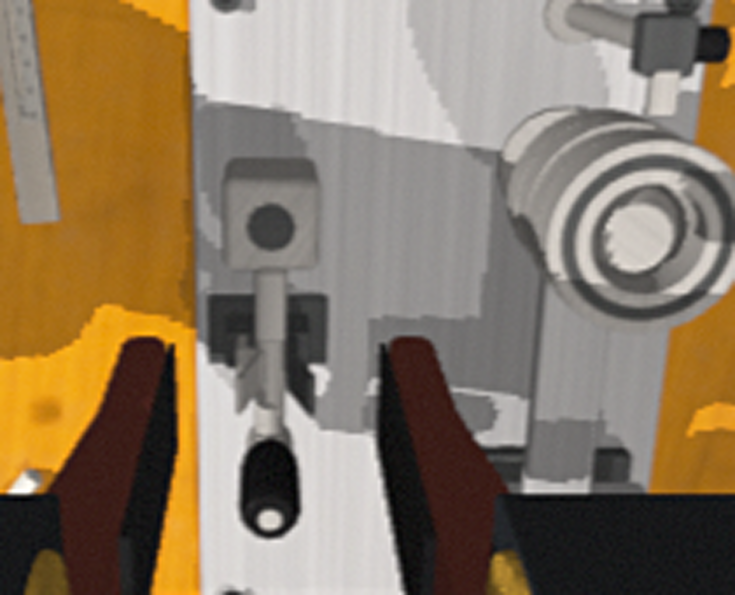

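The picture shows the crank's boss at (270,215) standing on the plate, the bar lying through the clip at (270,350), and the stack whole at (635,240). The depth data agree: boss top 51.9 mm (should be 52), bar top 53.7 mm (54), bar centre within about 1.5 mm of the clip axis. The jaw's edges are where they were when it was empty. Handing in.

```bash
python3 -c "
from h import *
robot.close_job()"
```

```text
the job is handed in; nothing more can be done
```

The job is done and handed in at about 48 s of the 192 s allowed. No verdict is given, so the results below are from my own last measurements.

- **Bearings:** All four steel bearings are on the post. The blue look-alikes were not touched. Before winding, the stack lay flat with its top at 104.3 mm.
- **Winding:** I fitted the crank on the screw square and turned it by its grip about 357° clockwise. The top of the stack then measured 114.0 mm against 114.9 mm for the gauge finger in the same picture. That is about 0.9 mm low, within the 2.5 mm allowed. After the crank was put away it measured 114.1 mm.
- **Crank in the clip:** The boss stands on the plate, with its top at 51.9 mm (52 expected). The bar is level and about 1 mm to +x of the seat. The jaw's edges are where they were when the clip was empty, so it is shut. The gripper is clear of everything.

**Checks that disagreed or were not made:**
- The wrist camera put the held boss 1–2 mm off to one side of the tool; the crank still went on the square without noticeable force.
- Side forces of 5–10 N showed while winding, because my estimate of the screw centre was off by about 1 mm.
- I never re-measured the screwdriver and the tape roll, but the arm was not seen to touch either.

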